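# Flip the length stop down and seat a boot-stand slat against it

### The arm

A 6-joint arm with a two-finger parallel gripper is mounted at the origin on the work surface. World frame = base frame: x ahead of the robot, y to its left, z up, the work surface at z = 0. Lengths are in m, angles in rad, forces in N, time in s.
With the tool pointing down it reaches from about 0.35 to 0.85 m from the base axis. Payload 8.1 kg.
Tool frame: the origin (TCP) lies at the centre of the arm's flange, where the gripper is bolted on; the fingertips stand 186 mm ahead of it and the grasp point (between the pads) lies 167 mm ahead of it (robot.nose_length is the distance from the TCP to the fingertips, in m); z points along the fingers, x is the direction in which the jaws open and shut, and the axes are right-handed (so a half turn about z gives the same grasp; the last joint's range is limited). The gripper opens to 93 mm and grips with 3 to 60 N. Pads are 15 mm wide; open, the fingers measure 128 mm over their backs; the gripper's body (75 mm by 188 mm) begins 65 mm behind the grasp point.
Start: joints at [1.017, 0.13, 1.488, -0, 1.523, -0.085], TCP at [0.271, 0.535, 0.405] pointing down, gripper open.
Joint ranges: [-2.96, 2.96], [-0.89, 2.26], [0.02, 2.5], [-1.34, 4.48], [0, 2.73], [-2.66, 2.66]. Speed limits (rad/s): [2.39, 2.39, 2.79, 3.14, 3.14, 3.14].

### API

Orientations are given as a rotation vector (axis times angle).
In Python, from plant import robot gives the robot as it stands.
- The arm moves only by the tool arm_command, never from a script. Its argument "motion" is a list of rows, each an object with "slide": the shift along the tool's x, y, z each as a share of 0.4 m, from -1 to 1, a list of three; "turn": the turn, a rotation vector about the tool's x, y, z each as a share of 0.5 rad, from -1 to 1, a list of three. A call has exactly 5 rows; each row shifts and turns the commanded pose from where the row before left it, along the tool's axes as they then stand; what a row does not reach is not made up. A row lasts 1/12 s, in which the tool goes at most 41.7 mm and 7.16 degrees, less where a joint would pass 70% of its speed; a pose out of reach is approached as far as the arm can. A call with a number of a shift or a turn outside -1 to 1 is refused whole. A call with a gripper value outside its range is refused whole. "gripper" is the opening in per cent of the stroke, from 0 (shut) to 100 (fully open), set as the call begins (left out, the last holds). The fingers move at their own pace and stop on an object; "grip_force" is the grip in N (left out, the last holds). Time passes only in rows, so rows that do not move let the fingers close, or fill a call up. It gives the time, the measured TCP pose, the force and the opening at its end, in the units of the state.
- robot.read_state(): the state, without advancing time (a new reading comes with each control period).
- robot.read_camera(name): name is "scene" or "top" or "wrist"; returns a dict with "pixels" (400x640x3 uint8, blue, green, red), "intrinsics" (3x3 intrinsics, pixels), "D" ([k1, k2, p1, p2, k3] as OpenCV has them; the pictures are not rectified), "T" (4x4, takes a point from camera to world coordinates). Camera axes: x right, y down, z forward; pixel columns grow to the right and rows downward; lengths in m; the calibration is good to about 2 mm. A picture is of the moment at which its call begins. There is no depth.
- robot.close_job(): hands the job in, once; it reports no verdict.
The state is a dict: "t": time; "q": joint angles; "dq": joint speeds; "joint_torque": joint torques, N m; "tool_pos": TCP position; "orientation": TCP orientation; "force": force on the tool from outside, world axes, zero at the start; "wrist_torque": the same for the moment, N m; "opening": finger opening in m.
Only numpy, scipy, OpenCV 4.12 (cv2) and the standard library are available. Lean on these libraries where they do the work, as an engineer would, in place of code of your own. Each camera call takes 0.05 s, during which the arm holds its last target.

### The job

We are cutting new slats for the boot stand, so set the loose wooden slat on the sawing board ready for its cut: flip the red stop flag fully down, then slide the slat along the fence, its long edge flush to the fence, until its end bears on the brass screw tip of the stop. Press it home with firm fingertip pressure for a moment, feeling for the stop rather than trusting its measured place; the stop is only finger-tight on the fence, so do not ram it or shift it. Leave the slat lying there and everything else as it is.

Things in the scene. Friction and masses are not known exactly. Their poses are not given: they have to be found in the camera images.
- saw_board: Sawing board fixed to the table: plywood base 190 (x) x 540 (y) x 18 mm, an aluminium fence along its far side. Origin: centre of the underside, on the table; x across the board to the fence, y along the fence towards the stop end, z up. Board place and yaw differ each time.
- fence_face (a point): Point on the fence's working face, at the base top (18 mm above the table), at the board's y = 0; axes as the board's. The face is the board's x = +45 mm plane and faces -x; the fence stands 45 mm above the base top (63 mm above the table), is 30 mm thick, and has a 5 mm saw kerf at y = -60 mm.
- flip_stop: Blue stop carriage on the fence top, clamped by a black star knob (30 mm wide, 51 mm to +y, top 23 mm above this origin). Origin: on the flag's hinge axis, 75 mm above the table, 15 mm behind the fence face; axes as the board's. Place along the fence varies. Only finger-tight: slips at about 16 N along the fence; keep pushes on it below 12 N (firm fingertip pressure: 5 to 10 N).
- stop_flag (a joint): Hinge of the red flag, axis along the board's y. 0 to 0.3 rad: parked up (arm upright, at 0 leaning 0.18 rad away from the robot, leg pointing to the board's -x); grows as it swings down to the robot's side; 1.75: fully down on its hard stop, arm level to -x, leg hanging in front of the fence to 3 mm above the base. Friction hinge, 0.08 N m: stays where left.
- flag_corner (a point): Outer corner of the L-shaped red flag, where arm and leg meet, mid-width: 52 mm along the arm from the hinge axis, 5 mm to the side away from the leg. Flag 22 mm wide (y), centred on the hinge's y; arm 10 mm thick, leg 14 mm thick, reaching 59 mm from this corner. Pull it over from behind the upright arm (its +x side) on an arc about the hinge, then press on the level arm; pressing straight down on the raised leg only binds.
- screw_seat (a point): Where the brass fine-adjusting screw (9 mm thick, knurled head on the +y side) leaves the flag's leg on its -y face; flag down, this is 11 mm above the base top, 30 mm from the fence face and 10 mm to -y of the hinge's centre. The screw tip, which the slat's end must meet, stands 3 to 28 mm further to -y: its setting differs each time and is not measured.
- slat: Slat to set up: planed wood 60 (x) x 250 (y) x 20 mm, about 0.17 kg (mass, friction vary), loose on the base 15 to 35 mm off the fence, turned up to 0.1 rad. Origin: centre of its underside; y along it to the end that meets the stop (end faces at y = +-125 mm), x to the fence, z up. Flush on the fence its origin is at the board's x = +15 mm. Sliding it takes 0.5 to 2.5 N.
- offcut: Bystander: offcut block 60 x 40 x 20 mm lying on the base beyond the stop. Origin: centre of its underside.
- multi_tool: Bystander: closed steel multi-tool, 34 x 98 x 16 mm, lying on the base's front edge near the stop end, its length along y. Origin: centre of its underside.

How it is judged:
By the outcome, as a careful person would: the job done as asked, in the order asked, and still so for the second after the job is handed in, with the robot touching nothing.
It also fails if it takes over 72 s, if anything falls off the work surface, if the arm or the gripper's body presses on something with over 40 N, if the wrist force passes 120 N, or if a joint passes its speed limit or range.

## Working session

There is one attempt and no reset: what is moved stays moved. The work goes in short steps, Python scripts to look and compute and a tool call to move; the robot and the scene stay as the last step left them, time stands still between calls to the robot, and variables do not carry over. Pictures are saved under pics/ and viewed, and the job is handed in when it is done.

Besides the shell and the picture viewer there is one more tool, called as a command line: name --argument value ..., lists and objects as JSON in quotes. arm_command: Moves the arm, as the interface text tells. Shift numbers are shares of 0.4 m and turn numbers shares of 0.5 rad, none past 1 either way. Its arguments: {"type":"object","properties":{"motion":{"type":"array","items":{"type":"object","properties":{"slide":{"type":"array","items":{"type":"number"}},"turn":{"type":"array","items":{"type":"number"}}}}},"gripper":{"type":"number"},"grip_force":{"type":"number"}},"required":["motion"]}

```bash
mkdir -p pics; ls; python3 - <<'E'
from plant import robot
import cv2,numpy as np
s=robot.read_state();print(s)
for n in("scene","top","wrist"):
    c=robot.read_camera(n);cv2.imwrite(f"pics/{n}0.png",c["pixels"]);np.savez(f"{n}0.npz",**c);print(n,c["intrinsics"],c["D"],c["T"])
E
```

```text
pics
{'t': 0.0, 'q': array([ 1.01661655e+00,  1.31157133e-01,  1.48927858e+00,  3.72070349e-05,
        1.52299395e+00, -8.54201989e-02]), 'dq': array([-0.00172766, -0.00090444,  0.00019235,  0.00022456, -0.00018733,
        0.0001011 ]), 'joint_torque': array([ 1.07260435e-04, -5.59858954e+01, -4.91738605e+01,  7.70059344e-02,
        3.57817404e-02, -2.01940784e-04]), 'tool_pos': array([0.27093192, 0.5350906 , 0.40368993]), 'orientation': array([ 2.67593733e+00,  1.64437961e+00, -2.60395838e-03]), 'force': array([-0.85900412,  0.24049002, -0.60877753]), 'wrist_torque': array([-0.00826721,  0.0129576 , -0.02324814]), 'opening': 0.0930050640206498}
scene [[437.05948909   0.         327.88097852]
 [  0.         437.05948909 197.87459404]
 [  0.           0.           1.        ]] [-0.03821443  0.          0.          0.          0.        ] [[ 0.54598329  0.72336046 -0.42267232  0.92170557]
 [ 0.83778116 -0.47440791  0.2702959  -0.12127724]
 [-0.00499772 -0.50168395 -0.86503656  0.78608107]
 [ 0.          0.          0.          1.        ]]
top [[429.72332113   0.         314.07767331]
 [  0.         429.72332113 207.62110251]
 [  0.           0.           1.        ]] [-0.11537748  0.          0.          0.          0.        ] [[ 0.01979271 -0.98794301  0.15354758  0.43463476]
 [-0.99970573 -0.02171032 -0.0108219   0.10369563]
 [ 0.01402499 -0.1532882  -0.98808199  0.80193471]
 [ 0.          0.          0.          1.        ]]
wrist [[348.15897116   0.         321.30489598]
 [  0.         348.15897116 194.55078304]
 [  0.           0.           1.        ]] [0.01530661 0.         0.         0.         0.        ] [[ 4.51754452e-01  8.50572762e-01  2.69154028e-01  1.95198615e-01]
 [ 8.92142308e-01 -4.30660328e-01 -1.36432343e-01  5.73468201e-01]
 [-1.31673198e-04  3.01757614e-01 -9.53384668e-01  3.84787622e-01]
 [ 0.00000000e+00  0.00000000e+00  0.00000000e+00  1.00000000e+00]]
```

View pics/scene0.png

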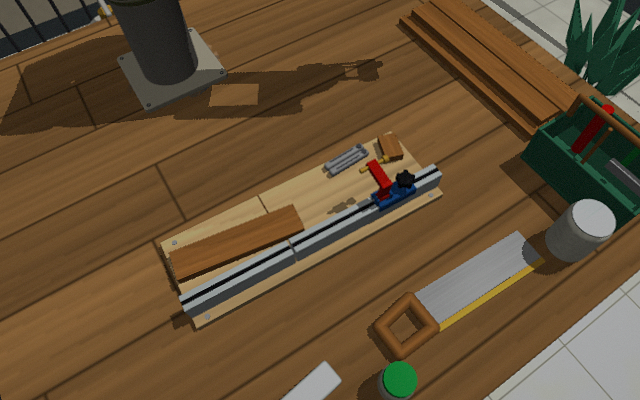

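View pics/top0.png

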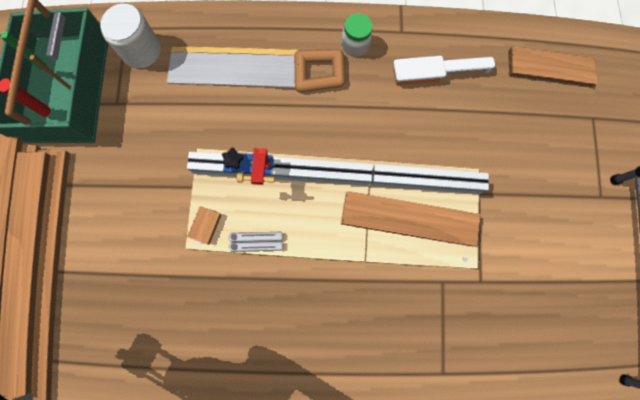

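View pics/wrist0.png

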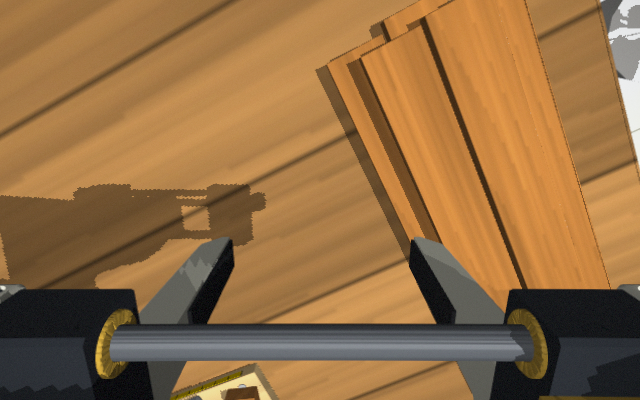

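The scene and top views show the board, with the slat at top px (343-480, 193-245), the flag at (259,165), the knob at (233,158), and the multi-tool and offcut near the stop end. I'll enlarge both.

```bash
python3 - <<'E'
import cv2
def crop(n,x0,y0,x1,y1,k,out):
    im=cv2.imread(f"pics/{n}.png")[y0:y1,x0:x1]
    im=cv2.resize(im,None,fx=k,fy=k,interpolation=cv2.INTER_CUBIC)
    for x in range((x0+19)//20*20,x1,20):
        cv2.line(im,((x-x0)*k,0),((x-x0)*k,6),(0,0,255),1);cv2.putText(im,str(x),((x-x0)*k,16),0,.35,(0,0,255),1)
    for y in range((y0+19)//20*20,y1,20):
        cv2.line(im,(0,(y-y0)*k),(6,(y-y0)*k),(0,0,255),1);cv2.putText(im,str(y),(8,(y-y0)*k+4),0,.35,(0,0,255),1)
    cv2.imwrite(f"pics/{out}.png",im)
crop("top0",180,140,340,260,5,"topL")
crop("top0",335,140,495,275,5,"topR")
crop("scene0",310,120,450,225,5,"scR")
crop("scene0",155,190,315,330,4,"scL")
E
```

```text
(no output)
```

View pics/topL.png

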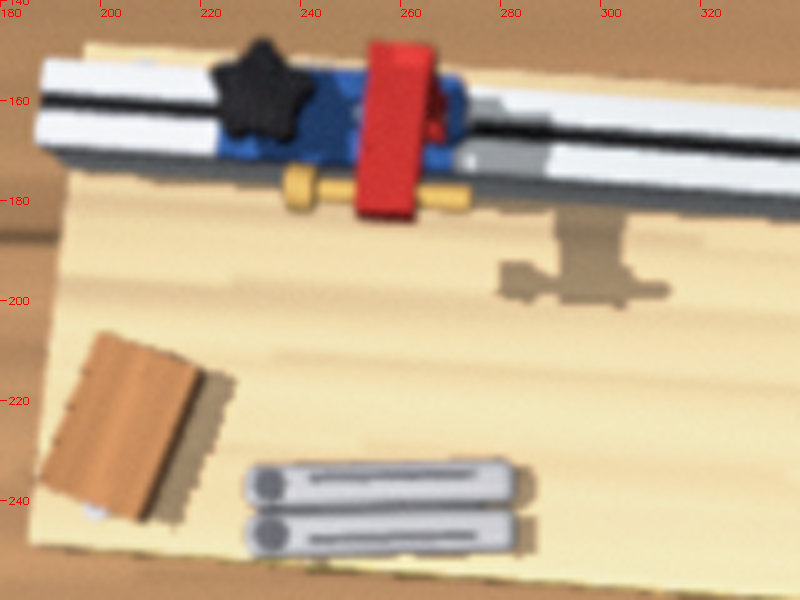

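View pics/topR.png

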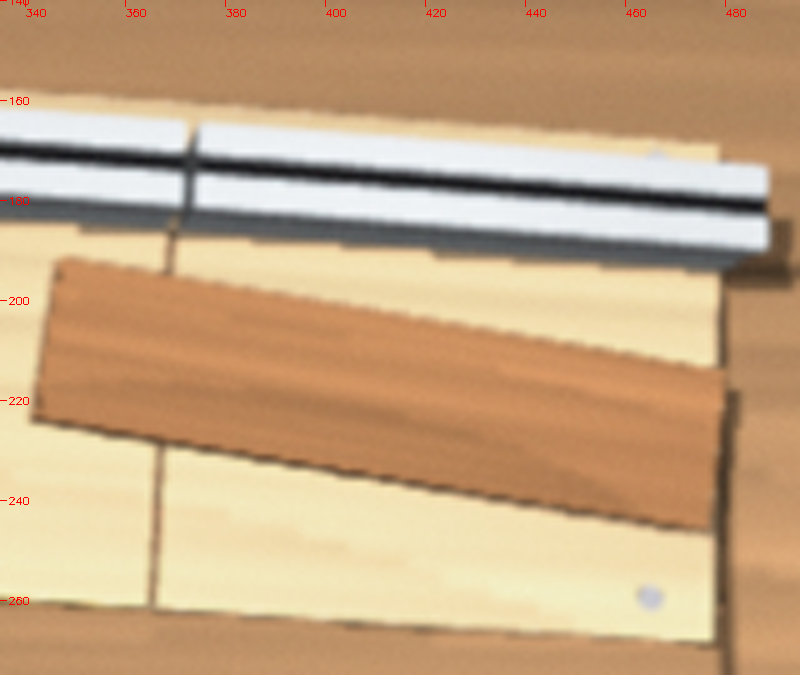

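View pics/scR.png

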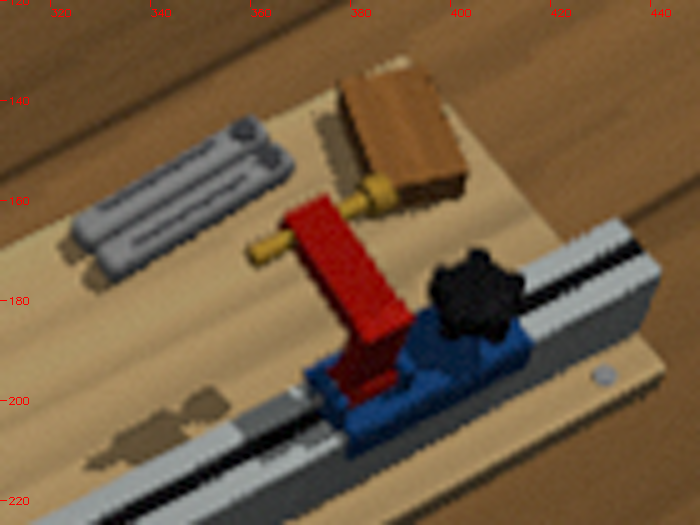

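View pics/scL.png

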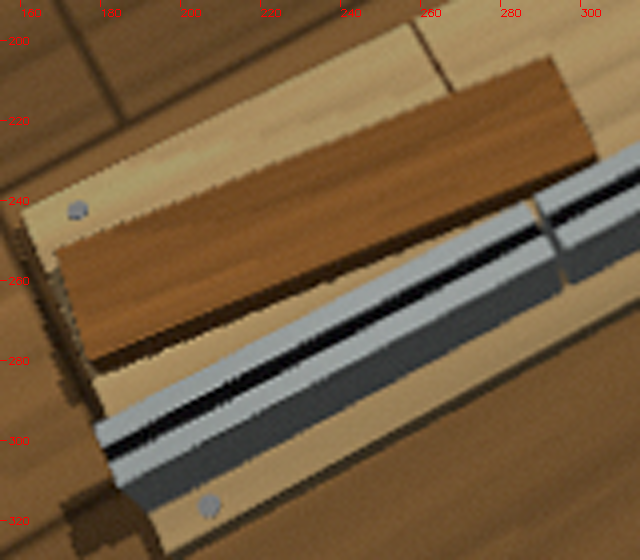

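```bash
cat > h.py <<'E'
import numpy as np,cv2
from scipy.optimize import least_squares
from scipy.spatial.transform import Rotation as R
def load(n): return dict(np.load(n+".npz"))
def proj(c,P):
    Ti=np.linalg.inv(c["T"]);r,_=cv2.Rodrigues(Ti[:3,:3])
    return cv2.projectPoints(np.atleast_2d(P).astype(float),r,Ti[:3,3],c["intrinsics"],c["D"])[0].reshape(-1,2)
def W(b,p):
    p=np.atleast_2d(p).astype(float);c,s=np.cos(b[2]),np.sin(b[2])
    return np.c_[b[0]+c*p[:,0]-s*p[:,1],b[1]+s*p[:,0]+c*p[:,1],p[:,2]]
def flag(y,q,pts): # pts (a,b,dy) mm -> board m
    th=0.18-q; o=[]
    for a,b,dy in pts: o.append([(60+a*np.sin(th)*1000-b*np.cos(th)*1000)/1000 if 0 else .060+a*np.sin(th)-b*np.cos(th), y+dy, .075+a*np.cos(th)+b*np.sin(th)])
    return np.array(o)
E
python3 - <<'E'
from h import *
S=load("scene0");T=load("top0")
A=np.array
# board
bp=A([[-.095,.27,.018],[-.095,-.27,.018],[.095,-.27,.018],[.095,.27,.018]])
bt=A([[186,248.6],[478,269],[478.6,169],[197,148.4]]);bs=A([[391,132],[161,242.5],[196,328],[442.6,193]])
sl=A([[.03,.125,.038],[.03,-.125,.038],[-.03,-.125,.038],[-.03,.125,.038]])
st=A([[347,191.6],[479.8,214.4],[477.6,246.6],[342,224]]);ss=A([[304.5,228.75],[178,280.5],[169.25,252.5],[292.5,204.25]])
for nm,P,t,s,x0 in(("board",bp,bt,bs,[.5,.1,0]),("slat",sl,st,ss,[.5,0,0])):
  for which in("both","top","scene"):
    f=lambda b:np.r_[(proj(T,W(b,P))-t).ravel()*(which!="scene"),(proj(S,W(b,P))-s).ravel()*(which!="top")]
    r=least_squares(f,x0,loss="soft_l1");print(nm,which,r.x.round(4));
    if which=="both":print(f(r.x).reshape(-1,2).round(1).tolist())
    if nm=="board" and which=="both":B=r.x
    if nm=="slat" and which=="both":
        d=r.x[:2]-B[:2];c,s_=np.cos(B[2]),np.sin(B[2]);print("slat in board",c*d[0]+s_*d[1],-s_*d[0]+c*d[1],r.x[2]-B[2])
# slat height check: triangulated
for i in range(4):
    g=lambda p:np.r_[(proj(T,p)-st[i]).ravel(),(proj(S,p)-ss[i]).ravel()]
    print("tri",least_squares(g,[.5,0,.03]).x.round(4))
np.save("B.npy",B)
fp=[(.052,.054,.011),(.052,.054,-.011),(.052,-.005,.011),(.052,-.005,-.011)]
ft=A([[251.4,183],[262.6,184],[254,148.4],[267.4,149.4]])
fs=A([[376,159],[367,163],[392,183],[380,188]])
f=lambda v:np.r_[(proj(T,W(B,flag(v[0],v[1],fp)))-ft).ravel(),(proj(S,W(B,flag(v[0],v[1],fp)))-fs).ravel()]
r=least_squares(f,[.15,.1]);print("flag",r.x,f(r.x).reshape(-1,2).round(1).tolist())
f2=lambda v:np.r_[(proj(T,W(B,flag(r.x[0],r.x[1],[(.045,.046,-.010-v[0])])))-[274,179.6]).ravel(),(proj(S,W(B,flag(r.x[0],r.x[1],[(.045,.046,-.01-v[0])])))-[360,171]).ravel()]
r2=least_squares(f2,[.01]);print("tip",r2.x,r2.fun)
# fence check top edges
print(proj(T,W(B,[[.045,.27,.063],[.045,-.27,.063],[.075,-.27,.063]])))
for k,(n,a,b) in {"tool":(0,[256.5,246-1.5],0),"off":(0,[204,225],0)}.items(): pass
E
```

```text
board both [ 0.5577  0.0556 -0.0495]
[[-0.9, -0.5], [-0.7, -0.7], [-0.2, -0.4], [-0.4, -0.3], [-1.0, -1.7], [-2.6, -0.4], [-1.1, 0.1], [-0.2, 0.3]]
board top [ 0.5568  0.0545 -0.0496]
board scene [ 0.5592  0.0573 -0.0493]
slat both [ 0.5381 -0.0818 -0.1492]
[[-0.6, -1.3], [0.2, -0.9], [-1.2, -0.9], [-0.9, -1.3], [-1.0, -0.7], [-2.5, -0.4], [-2.0, -0.5], [-0.9, -1.1]]
slat in board -0.012788217724485216 -0.13821411012396986 -0.09974072018041301
slat top [ 0.5361 -0.083  -0.146 ]
slat scene [ 0.5409 -0.0798 -0.1495]
tri [0.5857 0.0374 0.0333]
tri [ 0.5489 -0.2087  0.0339]
tri [ 0.4895 -0.2011  0.0356]
tri [0.5262 0.0459 0.0321]
flag [0.13398292 0.06324772] [[-1.8, -0.8], [0.7, -0.9], [-0.4, -0.4], [-0.4, -0.5], [-2.0, -1.6], [-3.1, -0.5], [-0.2, -0.1], [1.5, 0.3]]
tip [0.01545954] [-0.86084679  0.87294543 -1.01809446  0.08506861]
[[186.94786914 167.88474498]
 [487.89957175 189.50015664]
 [487.89179584 173.28477609]]
```

```bash
cat >> h.py <<'E'
def where():
    from plant import robot
    s=robot.read_state();B=np.load("B.npy");Rm=R.from_rotvec(s["orientation"]).as_matrix()
    tip=s["tool_pos"]+Rm[:,2]*.186;d=tip[:2]-B[:2];c,sn=np.cos(B[2]),np.sin(B[2])
    tb=np.array([c*d[0]+sn*d[1],-sn*d[0]+c*d[1],tip[2]])
    fb=[c*s["force"][0]+sn*s["force"][1],-sn*s["force"][0]+c*s["force"][1],s["force"][2]]
    print("t",round(s["t"],2),"tip board mm",(tb*1000).round(1),"F board",np.round(fb,1),"yaw err",round(float(np.arctan2(Rm[1,0],Rm[0,0])-(np.pi/2+B[2])),4),"tilt",Rm[:2,2].round(4),"open",round(s["opening"],4))
    return s,Rm,tip,tb
def plan(x,y,z,yawoff=0):
    """tip target in board m; prints tool-frame slide (shares) after yaw turn, and turn shares total"""
    s,Rm,tip,tb=where();B=np.load("B.npy");a=np.pi/2+B[2]+yawoff
    Rt=np.array([[np.cos(a),np.sin(a),0],[np.sin(a),-np.cos(a),0],[0,0,-1]])
    g=W(B,[[x,y,z]])[0]
    print("turn shares",(R.from_matrix(Rm.T@Rt).as_rotvec()/.5).round(3),"then slide shares",(Rt.T@(g-tip)/.4).round(3),"mm",((g-tip)*1000).round(0),"fixedtool now",(Rm.T@(g-tip)/.4).round(3))
E
python3 -c "
from h import *
plan(.110,.134,.15)"
```

```text
t 0.15 tip board mm [-310.2  464.5  217.9] F board [ 0.2 -0.9  0.4] yaw err -0.4193 tilt [-0.0007 -0.0012] open 0.0928
turn shares [-0.001  0.003 -0.839] then slide shares [-0.826  1.051  0.17 ] mm [ 403. -351.  -68.] fixedtool now [-0.327  1.296  0.17 ]
```

arm_command --motion '[{"slide": [0, 0, 0], "turn": [0, 0, -0.168]}, {"slide": [0, 0, 0], "turn": [0, 0, -0.168]}, {"slide": [0, 0, 0], "turn": [0, 0, -0.168]}, {"slide": [0, 0, 0], "turn": [0, 0, -0.168]}, {"slide": [0, 0, 0], "turn": [0, 0, -0.168]}]' --gripper 0 --grip_force 20

```text
t: 0.57
tool_pos: [0.271, 0.5352, 0.4043]
orientation: [2.27, 2.171, -0.001]
force: [0.6, 0.5, 0.7]
opening: 0.0643
```

arm_command --motion '[{"slide": [-0.03, 0.04, 0], "turn": [0, 0, 0]}, {"slide": [-0.06, 0.07, 0], "turn": [0, 0, 0]}, {"slide": [-0.06, 0.075, 0], "turn": [0, 0, 0]}, {"slide": [-0.06, 0.075, 0], "turn": [0, 0, 0]}, {"slide": [-0.06, 0.075, 0], "turn": [0, 0, 0]}]'

```text
t: 0.98
tool_pos: [0.4004, 0.4197, 0.4044]
orientation: [2.274, 2.168, -0.001]
force: [1.4, 0.5, 0.0]
opening: 0.0307
```

arm_command --motion '[{"slide": [-0.06, 0.075, 0], "turn": [0, 0, 0]}, {"slide": [-0.06, 0.075, 0], "turn": [0, 0, 0]}, {"slide": [-0.06, 0.075, 0], "turn": [0, 0, 0]}, {"slide": [-0.06, 0.075, 0], "turn": [0, 0, 0]}, {"slide": [-0.06, 0.075, 0], "turn": [0, 0, 0]}]'

```text
t: 1.4
tool_pos: [0.5447, 0.2921, 0.4044]
orientation: [-2.275, -2.166, 0.001]
force: [-0.2, -0.3, 0.0]
opening: 0.0012
```

```bash
python3 - <<'E'
from h import *
plan(.110,.134,.15)
from plant import robot
for n in("wrist","top"):
    c=robot.read_camera(n);cv2.imwrite(f"pics/{n}1.png",c["pixels"]);np.savez(n+"1.npz",**c)
E
```

```text
t 1.4 tip board mm [-24.7 235.5 218.4] F board [-0.2 -0.3  0. ] yaw err 0.0007 tilt [-0.0004 -0.0001] open 0.0012
turn shares [-0.001  0.     0.001] then slide shares [-0.254  0.337  0.171] mm [ 130. -108.  -68.] fixedtool now [-0.254  0.337  0.171]
```

View pics/wrist1.png

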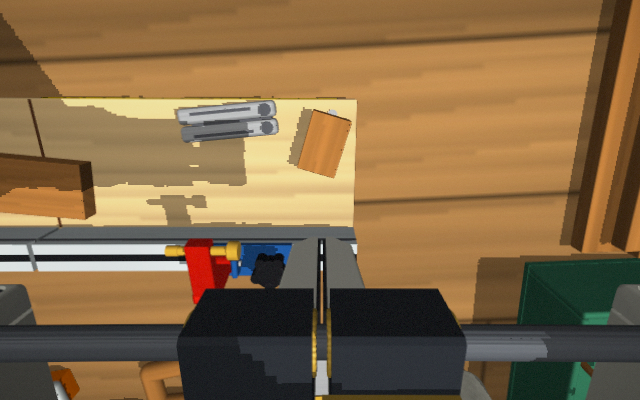

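arm_command --motion '[{"slide": [-0.05, 0.067, 0], "turn": [0, 0, 0]}, {"slide": [-0.05, 0.067, 0], "turn": [0, 0, 0]}, {"slide": [-0.05, 0.067, 0], "turn": [0, 0, 0]}, {"slide": [-0.05, 0.067, 0], "turn": [0, 0, 0]}, {"slide": [-0.053, 0.067, 0], "turn": [0, 0, 0]}]'

```text
t: 1.92
tool_pos: [0.6731, 0.186, 0.4044]
orientation: [-2.273, -2.167, 0.001]
force: [0.2, 0.1, 0.4]
opening: 0.0005
```

arm_command --motion '[{"slide": [0, 0, 0.05], "turn": [0, 0, 0]}, {"slide": [0, 0, 0.05], "turn": [0, 0, 0]}, {"slide": [0, 0, 0.05], "turn": [0, 0, 0]}, {"slide": [0, 0, 0.02], "turn": [0, 0, 0]}, {"slide": [0, 0, 0], "turn": [0, 0, 0]}]'

```text
t: 2.33
tool_pos: [0.6713, 0.1865, 0.333]
orientation: [-2.272, -2.165, 0.008]
force: [0.2, -0.4, -0.7]
opening: 0.0004
```

```bash
python3 - <<'E'
from h import *
plan(.09,.134,.115)
from plant import robot
for n in("wrist","top","scene"):
    c=robot.read_camera(n);cv2.imwrite(f"pics/{n}2.png",c["pixels"]);np.savez(n+"2.npz",**c)
im=cv2.imread("pics/scene2.png")[100:240,300:460];cv2.imwrite("pics/s2c.png",cv2.resize(im,None,fx=4,fy=4))
E
```

```text
t 2.33 tip board mm [105.9 136.  147. ] F board [ 0.2 -0.4 -0.7] yaw err 0.0011 tilt [-0.0059 -0.001 ] open 0.0004
turn shares [-0.012  0.003  0.002] then slide shares [-0.005 -0.04   0.08 ] mm [-16.  -1. -32.] fixedtool now [-0.005 -0.039  0.08 ]
```

View pics/wrist2.png

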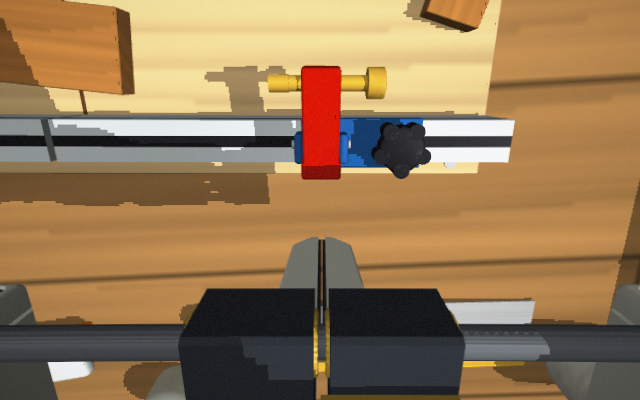

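View pics/s2c.png

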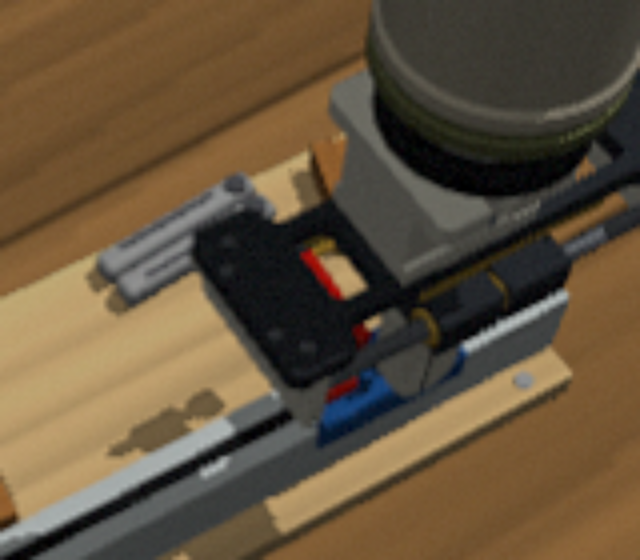

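View pics/top2.png

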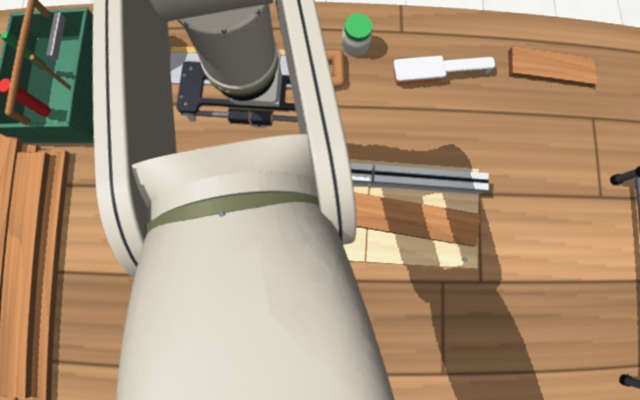

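Wrist view shows the closed fingers (tips at col 321, row 240) in line with the flag (cols 302–340, back edge at row 179) and clear behind it. Next I lower, then approach.

arm_command --motion '[{"slide": [-0.004, 0, 0.03], "turn": [0, 0, 0]}, {"slide": [0, 0, 0.03], "turn": [0, 0, 0]}, {"slide": [0, 0, 0.018], "turn": [0, 0, 0]}, {"slide": [0, -0.03, 0], "turn": [0, 0, 0]}, {"slide": [0, -0.02, 0], "turn": [0, 0, 0]}]'

```text
t: 2.9
tool_pos: [0.6515, 0.1853, 0.3031]
orientation: [-2.274, -2.165, 0.004]
force: [-0.2, 0.8, 0.7]
opening: 0.0004
```

```bash
python3 - <<'E'
from h import *
plan(.077,.134,.116)
E
```

```text
t 2.9 tip board mm [ 86.7 134.  117.1] F board [-0.3  0.7  0.7] yaw err 0.0004 tilt [-0.0032 -0.0006] open 0.0004
turn shares [-0.006  0.001  0.001] then slide shares [ 0.    -0.024  0.003] mm [-10.   1.  -1.] fixedtool now [ 0.    -0.024  0.003]
```

arm_command --motion '[{"slide": [0, -0.013, 0], "turn": [0, 0, 0]}, {"slide": [0, -0.013, 0], "turn": [0, 0, 0]}, {"slide": [0, -0.013, 0], "turn": [0, 0, 0]}, {"slide": [0, -0.013, 0], "turn": [0, 0, 0]}, {"slide": [0, -0.013, 0], "turn": [0, 0, 0]}]'

```text
t: 3.32
tool_pos: [0.6262, 0.1867, 0.3057]
orientation: [2.275, 2.166, 0.001]
force: [2.4, -0.6, -1.2]
opening: 0.0004
```

```bash
python3 - <<'E'
from h import *
plan(.0377,.134,.105)
from plant import robot
c=robot.read_camera("wrist");cv2.imwrite("pics/wrist3.png",c["pixels"])
E
```

```text
t 3.32 tip board mm [ 62.1 134.3 119.7] F board [ 2.4 -0.5 -1.2] yaw err 0.0005 tilt [0.0006 0.0001] open 0.0004
turn shares [ 0.001 -0.     0.001] then slide shares [-0.001 -0.061  0.037] mm [-24.   1. -15.] fixedtool now [-0.001 -0.061  0.037]
```

View pics/wrist3.png

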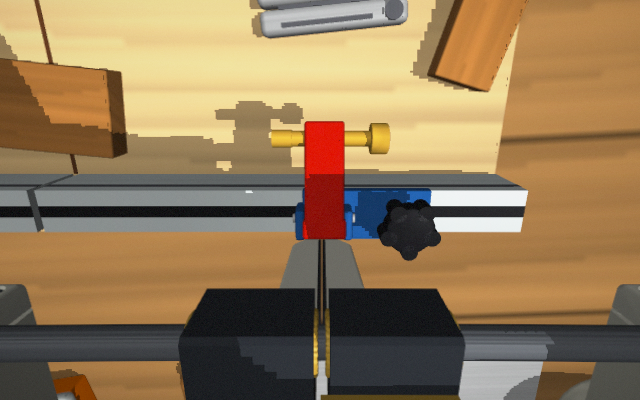

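arm_command --motion '[{"slide": [0, -0.02, 0.009], "turn": [0, 0, 0]}, {"slide": [0, -0.015, 0.009], "turn": [0, 0, 0]}, {"slide": [0, -0.014, 0.009], "turn": [0, 0, 0]}, {"slide": [0, -0.012, 0.01], "turn": [0, 0, 0]}, {"slide": [0, -0.01, 0.011], "turn": [0, 0, 0]}]'

```text
t: 3.78
tool_pos: [0.5976, 0.1882, 0.286]
orientation: [2.275, 2.167, 0.0]
force: [1.3, -0.3, 0.8]
opening: 0.0005
```

```bash
python3 - <<'E'
from h import *
plan(.0255,.134,.080)
from plant import robot
c=robot.read_camera("wrist");cv2.imwrite("pics/wrist4.png",c["pixels"])
E
```

```text
t 3.78 tip board mm [ 33.4 134.4 100. ] F board [ 1.4 -0.2  0.8] yaw err 0.0008 tilt [0.0001 0.    ] open 0.0005
turn shares [ 0.    -0.     0.002] then slide shares [-0.001 -0.02   0.05 ] mm [ -8.   0. -20.] fixedtool now [-0.001 -0.02   0.05 ]
```

View pics/wrist4.png

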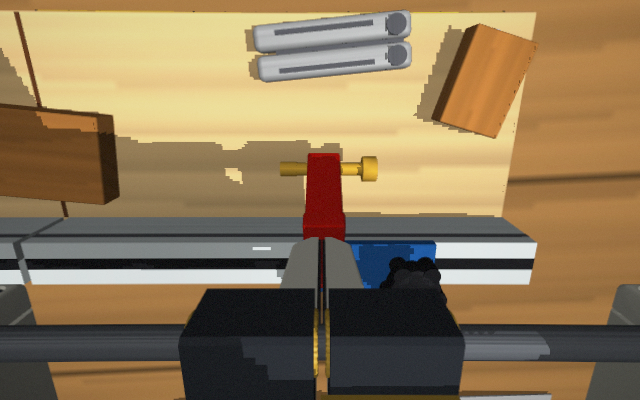

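The flag is following, with its leg now swinging down (rows 155–235). I'll continue the arc and then press gently.

arm_command --motion '[{"slide": [0, -0.009, 0.012], "turn": [0, 0, 0]}, {"slide": [0, -0.007, 0.012], "turn": [0, 0, 0]}, {"slide": [0, -0.004, 0.012], "turn": [0, 0, 0]}, {"slide": [0, -0.001, 0.008], "turn": [0, 0, 0]}, {"slide": [0, 0, 0.005], "turn": [0, 0, 0]}]'

```text
t: 4.25
tool_pos: [0.5893, 0.1886, 0.2661]
orientation: [-2.274, -2.166, 0.002]
force: [-6.6, -1.1, 18.4]
opening: 0.0004
```

```bash
python3 - <<'E'
from h import *
plan(.0255,.134,.080)
E
```

```text
t 4.25 tip board mm [ 24.8 134.3  80.1] F board [-6.5 -1.4 18.4] yaw err 0.0007 tilt [-0.0014 -0.0001] open 0.0004
turn shares [-0.003  0.     0.001] then slide shares [-0.001  0.002  0.   ] mm [ 1. -0. -0.] fixedtool now [-0.001  0.002  0.   ]
```

arm_command --motion '[{"slide": [0, 0, 0], "turn": [0, 0, 0]}, {"slide": [0, 0, -0.01], "turn": [0, 0, 0]}, {"slide": [0, 0, -0.03], "turn": [0, 0, 0]}, {"slide": [0, -0.04, -0.08], "turn": [0, 0, 0]}, {"slide": [0, -0.08, -0.08], "turn": [0, 0, 0]}]'

```text
t: 4.67
tool_pos: [0.545, 0.1902, 0.3447]
orientation: [-2.276, -2.165, 0.002]
force: [0.6, -0.2, 2.0]
opening: 0.0006
```

```bash
python3 - <<'E'
from h import *
plan(-.09,-.13,.15)
from plant import robot
for n in("wrist","scene"):
    c=robot.read_camera(n);cv2.imwrite(f"pics/{n}5.png",c["pixels"]);np.savez(n+"5.npz",**c)
im=cv2.imread("pics/scene5.png")[110:250,300:460];cv2.imwrite("pics/s5c.png",cv2.resize(im,None,fx=4,fy=4))
E
```

```text
t 4.67 tip board mm [-19.6 133.6 158.7] F board [ 0.6 -0.2  2. ] yaw err -0.0006 tilt [-0.0012 -0.0006] open 0.0006
turn shares [-0.002  0.001 -0.001] then slide shares [-0.659 -0.176  0.022] mm [ -83. -260.   -9.] fixedtool now [-0.659 -0.176  0.022]
```

View pics/wrist5.png

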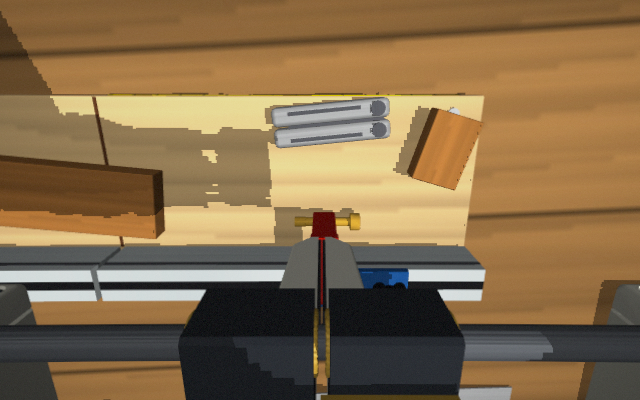

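View pics/s5c.png

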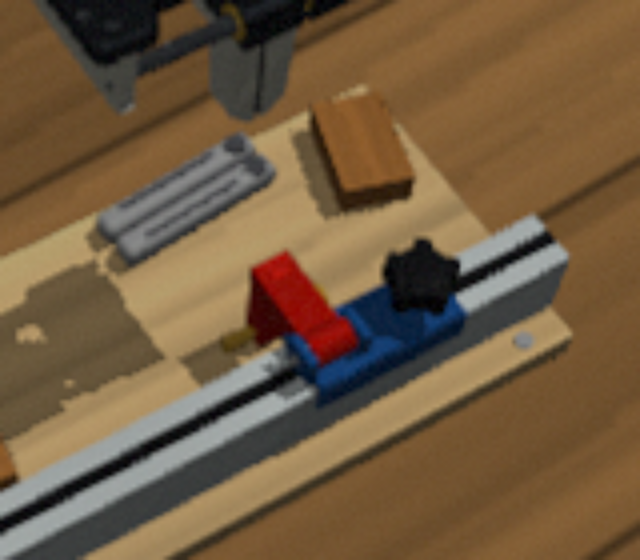

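arm_command --motion '[{"slide": [-0.04, -0.02, 0], "turn": [0, 0, 0]}, {"slide": [-0.08, -0.02, 0], "turn": [0, 0, 0]}, {"slide": [-0.09, -0.02, 0], "turn": [0, 0, 0]}, {"slide": [-0.09, -0.02, 0], "turn": [0, 0, 0]}, {"slide": [-0.09, -0.02, 0], "turn": [0, 0, 0]}]' --gripper 100

```text
t: 5.18
tool_pos: [0.4962, 0.0357, 0.3449]
orientation: [2.273, 2.167, 0.001]
force: [1.1, 0.3, 0.8]
opening: 0.0292
```

arm_command --motion '[{"slide": [-0.09, -0.02, 0.0], "turn": [0, 0, 0]}, {"slide": [-0.09, -0.02, 0.02], "turn": [0, 0, 0]}, {"slide": [-0.07, -0.02, 0.05], "turn": [0, 0, 0]}, {"slide": [-0.03, -0.016, 0.06], "turn": [0, 0, 0]}, {"slide": [0, 0, 0.06], "turn": [0, 0, 0]}]'

```text
t: 5.6
tool_pos: [0.4604, -0.0763, 0.2687]
orientation: [2.277, 2.161, 0.001]
force: [-0.3, 0.8, -0.2]
opening: 0.0627
```

```bash
python3 - <<'E'
from h import *
plan(-.09,-.138,.026)
S=load("scene5");B=np.load("B.npy")
fp=[(0,-.005,.011),(.052,-.005,-.011),(.052,-.005,.011)]
fs=np.array([[0,0],[362.5,176.75],[372.5,173]])
f=lambda v:(proj(S,W(B,flag(v[0],v[1],fp[1:])))-fs[1:]).ravel()
r=least_squares(f,[.134,1.7]);print(r.x,r.fun)
from plant import robot
for n in("wrist","scene"):
    c=robot.read_camera(n);cv2.imwrite(f"pics/{n}6.png",c["pixels"]);np.savez(n+"6.npz",**c)
E
```

```text
t 5.6 tip board mm [ -90.3 -136.8   82.7] F board [-0.4  0.8 -0.2] yaw err -0.0025 tilt [ 0.002  -0.0015] open 0.0627
turn shares [ 0.004  0.003 -0.005] then slide shares [-0.003  0.001  0.142] mm [  0.  -1. -57.] fixedtool now [-0.003  0.     0.142]
[0.13904399 1.87939154] [ 0.24486574  0.52526534 -0.24598969 -0.52805523]
```

View pics/wrist6.png

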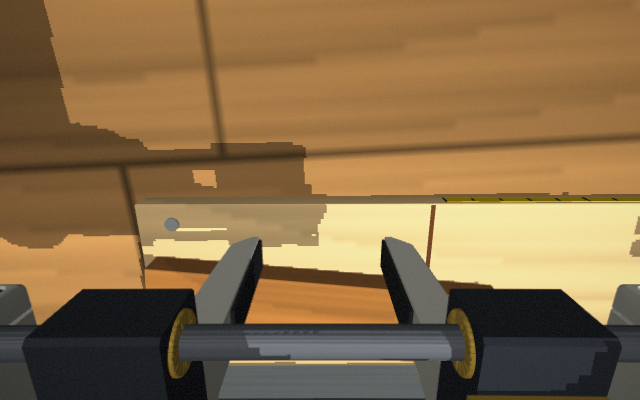

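View pics/scene6.png

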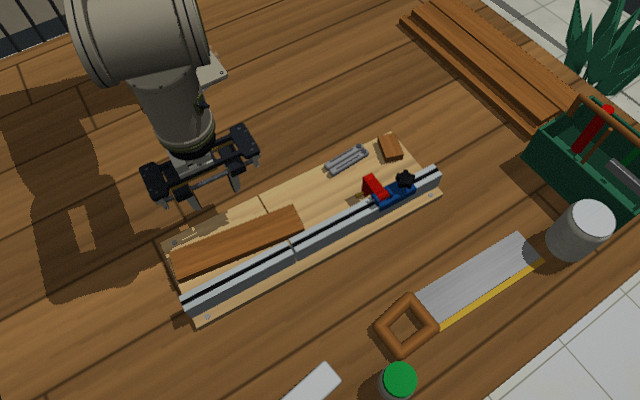

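arm_command --motion '[{"slide": [0, 0, 0.04], "turn": [0, 0, 0]}, {"slide": [0, 0, 0.04], "turn": [0, 0, 0]}, {"slide": [0, 0, 0.035], "turn": [0, 0, 0]}, {"slide": [0, 0, 0.02], "turn": [0, 0, 0]}, {"slide": [0, 0, 0], "turn": [0, 0, 0]}]'

```text
t: 6.12
tool_pos: [0.4609, -0.073, 0.2138]
orientation: [-2.273, -2.166, 0.001]
force: [-0.2, 0.8, -0.1]
opening: 0.0927
```

```bash
python3 - <<'E'
from h import *
plan(-.0225,-.138,.026)
from plant import robot
for n in("wrist","scene"):
    c=robot.read_camera(n);cv2.imwrite(f"pics/{n}7.png",c["pixels"]);np.savez(n+"7.npz",**c)
a=cv2.imread("pics/scene0.png")[160:215,350:430];b=cv2.imread("pics/scene7.png")[160:215,350:430]
cv2.imwrite("pics/cmp.png",cv2.resize(np.vstack([a,b]),None,fx=5,fy=5))
E
```

```text
t 6.12 tip board mm [ -90.7 -133.2   27.8] F board [-0.3  0.8 -0.1] yaw err 0.0015 tilt [-0.0016  0.0005] open 0.0927
turn shares [-0.003 -0.001  0.003] then slide shares [-0.012  0.17   0.005] mm [68. -8. -2.] fixedtool now [-0.012  0.17   0.004]
```

View pics/wrist7.png

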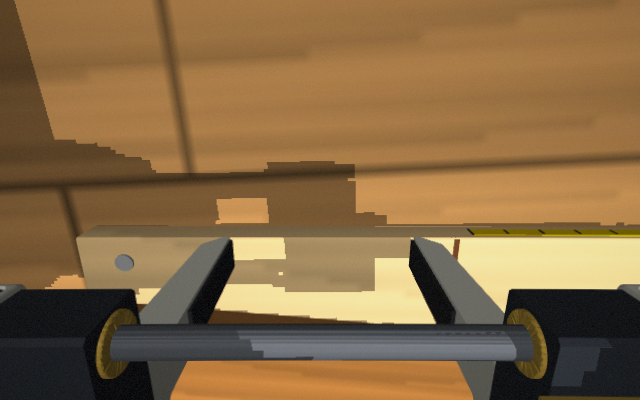

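View pics/cmp.png

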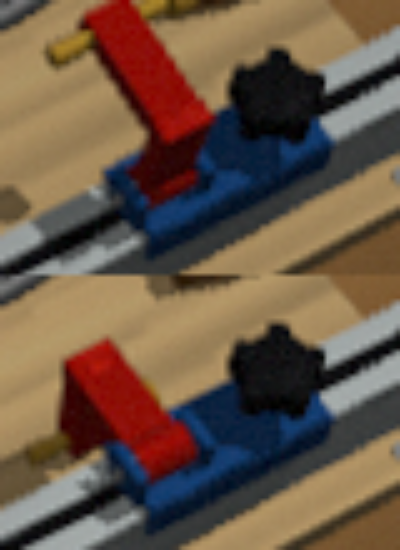

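arm_command --motion '[{"slide": [-0.01, 0.03, 0], "turn": [0, 0, 0]}, {"slide": [0, 0.03, 0], "turn": [0, 0, 0]}, {"slide": [0, 0.02, 0], "turn": [0, 0, 0]}, {"slide": [0, 0.015, 0], "turn": [0, 0, 0]}, {"slide": [0, 0.015, 0], "turn": [0, 0, 0]}]'

```text
t: 6.63
tool_pos: [0.5054, -0.0797, 0.215]
orientation: [2.274, 2.166, 0.0]
force: [-1.7, -0.1, 0.3]
opening: 0.093
```

arm_command --motion '[{"slide": [0, 0.012, 0], "turn": [0, 0, 0]}, {"slide": [0, 0.012, 0], "turn": [0, 0, 0]}, {"slide": [0, 0.008, 0], "turn": [0, 0, 0]}, {"slide": [0, 0.005, 0], "turn": [0, 0, 0]}, {"slide": [0, 0, 0], "turn": [0, 0, 0]}]'

```text
t: 7.05
tool_pos: [0.5197, -0.0804, 0.2142]
orientation: [2.275, 2.167, 0.0]
force: [-0.3, -0.5, 0.6]
opening: 0.0929
```

```bash
python3 - <<'E'
from h import *
plan(-.0225,-.138,.026)
from plant import robot
for n in("wrist","scene"):
    c=robot.read_camera(n);cv2.imwrite(f"pics/{n}8.png",c["pixels"]);np.savez(n+"8.npz",**c)
im=cv2.imread("pics/scene8.png")[180:330,150:320];cv2.imwrite("pics/s8c.png",cv2.resize(im,None,fx=4,fy=4))
E
```

```text
t 7.05 tip board mm [ -31.2 -137.7   28.2] F board [-0.3 -0.5  0.6] yaw err 0.0008 tilt [0.0001 0.    ] open 0.0929
turn shares [ 0.    -0.     0.002] then slide shares [-0.001  0.022  0.005] mm [ 9. -1. -2.] fixedtool now [-0.001  0.022  0.005]
```

View pics/s8c.png

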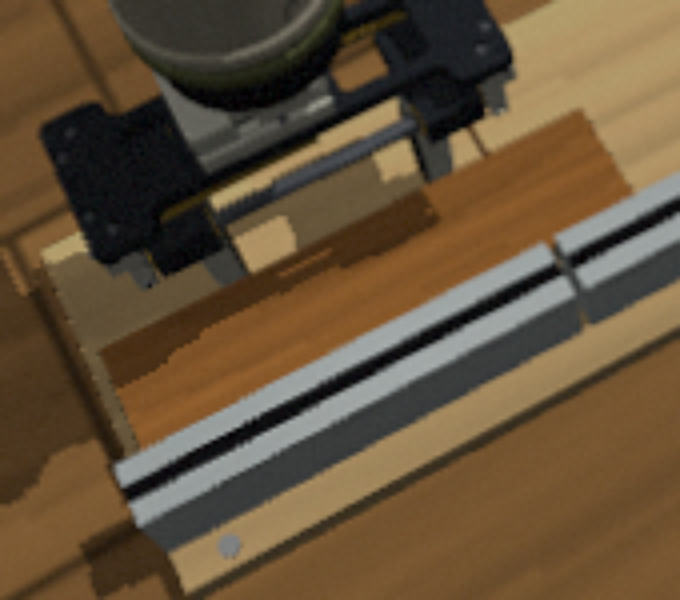

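arm_command --motion '[{"slide": [0, 0.006, 0], "turn": [0, 0, 0]}, {"slide": [0, 0.006, 0], "turn": [0, 0, 0]}, {"slide": [0, 0.005, 0], "turn": [0, 0, 0]}, {"slide": [0, 0.002, 0], "turn": [0, 0, 0]}, {"slide": [0, 0, 0], "turn": [0, 0, 0]}]'

```text
t: 7.57
tool_pos: [0.5269, -0.0807, 0.2141]
orientation: [-2.274, -2.166, 0.001]
force: [-3.4, 0.1, 2.7]
opening: 0.0929
```

```bash
python3 - <<'E'
from h import *
where()
E
```

```text
t 7.57 tip board mm [ -24.3 -137.7   28.1] F board [-3.4 -0.   2.7] yaw err 0.0006 tilt [-0.0012  0.0002] open 0.0929
```

arm_command --motion '[{"slide": [0, 0.002, 0], "turn": [0, 0, 0]}, {"slide": [0, 0.001, 0], "turn": [0, 0, 0]}, {"slide": [0, 0, 0], "turn": [0, 0, 0]}, {"slide": [0, 0, 0], "turn": [0, 0, 0]}, {"slide": [0, 0, 0], "turn": [0, 0, 0]}]'

```text
t: 7.98
tool_pos: [0.5273, -0.0808, 0.2139]
orientation: [-2.273, -2.165, 0.003]
force: [-9.4, 0.2, 6.5]
opening: 0.0933
```

```bash
python3 - <<'E'
from h import *
where()
E
```

```text
t 7.98 tip board mm [ -24.2 -137.7   27.9] F board [-9.4 -0.3  6.5] yaw err 0.0006 tilt [-0.0033  0.0003] open 0.0933
```

arm_command --motion '[{"slide": [0, -0.01, 0], "turn": [0, 0, 0]}, {"slide": [0, -0.02, 0], "turn": [0, 0, 0]}, {"slide": [0, 0, -0.05], "turn": [0, 0, 0]}, {"slide": [0, 0, -0.08], "turn": [0, 0, 0]}, {"slide": [-0.05, 0, -0.05], "turn": [0, 0, 0]}]'

```text
t: 8.4
tool_pos: [0.5152, -0.0983, 0.2881]
orientation: [2.273, 2.169, 0.003]
force: [0.6, -0.6, 0.7]
opening: 0.0929
```

arm_command --motion '[{"slide": [-0.08, 0.02, 0], "turn": [0, 0, 0]}, {"slide": [-0.09, 0.03, 0], "turn": [0, 0, 0]}, {"slide": [-0.09, 0.03, 0], "turn": [0, 0, 0]}, {"slide": [-0.08, 0.03, 0], "turn": [0, 0, 0]}, {"slide": [-0.06, 0.015, 0], "turn": [0, 0, 0]}]' --gripper 0

```text
t: 8.82
tool_pos: [0.5577, -0.2651, 0.2866]
orientation: [2.274, 2.164, 0.001]
force: [0.6, 0.7, 0.5]
opening: 0.0637
```

```bash
python3 - <<'E'
from h import *
plan(.0135,-.315,.028)
from plant import robot
for n in("wrist","scene"):
    c=robot.read_camera(n);cv2.imwrite(f"pics/{n}9.png",c["pixels"]);np.savez(n+"9.npz",**c)
im=cv2.imread("pics/scene9.png")[180:330,150:320];cv2.imwrite("pics/s9c.png",cv2.resize(im,None,fx=4,fy=4))
E
```

```text
t 8.82 tip board mm [  16.2 -320.6  100.6] F board [0.5 0.7 0.5] yaw err -0.0003 tilt [ 0.0017 -0.0013] open 0.0637
turn shares [ 0.004  0.002 -0.001] then slide shares [ 0.014 -0.007  0.182] mm [ -2.   6. -73.] fixedtool now [ 0.014 -0.007  0.181]
```

View pics/s9c.png

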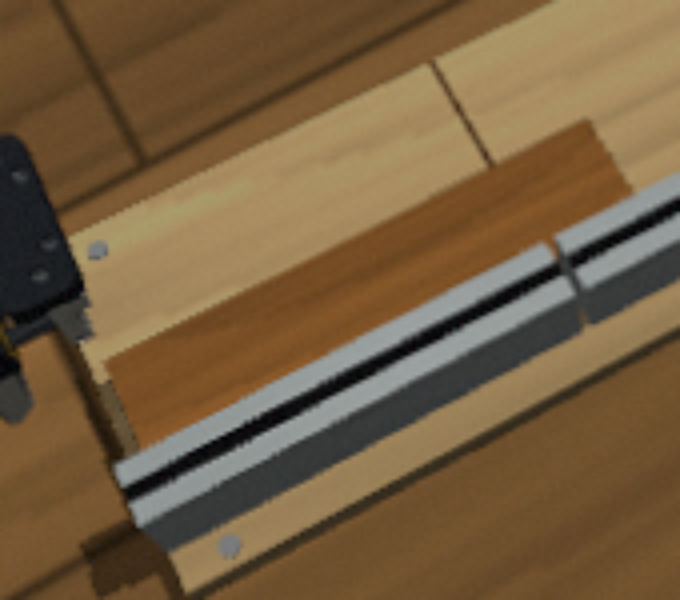

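View pics/wrist9.png

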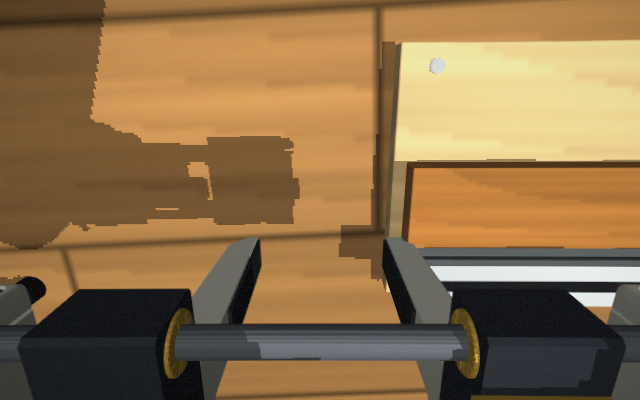

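arm_command --motion '[{"slide": [0, -0.006, 0], "turn": [0, 0, 0]}, {"slide": [0, 0, 0.02], "turn": [0, 0, 0]}, {"slide": [0, 0, 0.04], "turn": [0, 0, 0]}, {"slide": [0, 0, 0.06], "turn": [0, 0, 0]}, {"slide": [0, 0, 0.062], "turn": [0, 0, 0]}]'

```text
t: 9.33
tool_pos: [0.5552, -0.2608, 0.2133]
orientation: [2.272, 2.167, 0.001]
force: [0.7, 0.6, -0.6]
opening: 0.0231
```

```bash
python3 - <<'E'
from h import *
plan(.0133,-.30,.028)
from plant import robot
c=robot.read_camera("wrist");cv2.imwrite("pics/wrist10.png",c["pixels"])
E
```

```text
t 9.33 tip board mm [  13.5 -316.3   27.3] F board [ 0.7  0.7 -0.6] yaw err 0.0023 tilt [ 0.0019 -0.0008] open 0.0231
turn shares [0.004 0.001 0.005] then slide shares [ 0.041 -0.001 -0.002] mm [ 1. 16.  1.] fixedtool now [ 0.041 -0.    -0.002]
```

View pics/wrist10.png

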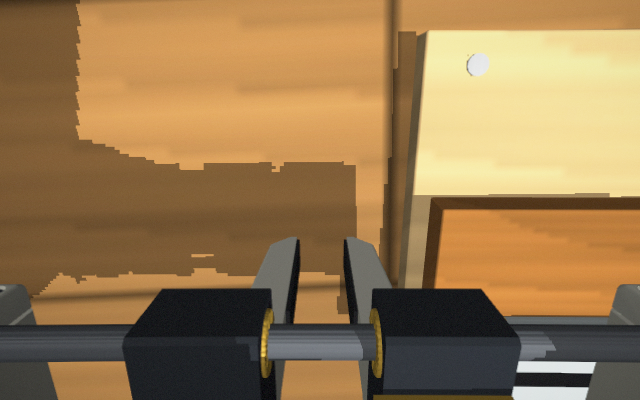

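arm_command --motion '[{"slide": [0.006, 0, 0], "turn": [0, 0, 0]}, {"slide": [0.012, 0, 0], "turn": [0, 0, 0]}, {"slide": [0.015, 0, 0], "turn": [0, 0, 0]}, {"slide": [0.015, 0, 0], "turn": [0, 0, 0]}, {"slide": [0.015, 0, 0], "turn": [0, 0, 0]}]'

```text
t: 9.8
tool_pos: [0.557, -0.2365, 0.2152]
orientation: [2.273, 2.165, 0.002]
force: [0.0, -0.2, 1.0]
opening: 0.0003
```

arm_command --motion '[{"slide": [0.015, 0, 0], "turn": [0, 0, 0]}, {"slide": [0.015, 0, 0], "turn": [0, 0, 0]}, {"slide": [0.02, 0, 0], "turn": [0, 0, 0]}, {"slide": [0.02, 0, 0], "turn": [0, 0, 0]}, {"slide": [0.02, 0, 0], "turn": [0, 0, 0]}]'

```text
t: 10.22
tool_pos: [0.5581, -0.2005, 0.2136]
orientation: [2.275, 2.166, 0.0]
force: [-0.7, -2.1, 1.8]
opening: 0.0005
```

```bash
python3 - <<'E'
from h import *
plan(.0133,-.159,.028)
from plant import robot
for n in("wrist","scene"):
    c=robot.read_camera(n);cv2.imwrite(f"pics/{n}11.png",c["pixels"]);np.savez(n+"11.npz",**c)
im=cv2.imread("pics/scene11.png")[150:330,150:410];cv2.imwrite("pics/s11c.png",cv2.resize(im,None,fx=3,fy=3))
E
```

```text
t 10.22 tip board mm [  13.2 -255.8   27.6] F board [-0.6 -2.1  1.8] yaw err 0.0006 tilt [ 0.0003 -0.0003] open 0.0005
turn shares [0.001 0.001 0.001] then slide shares [ 0.242  0.    -0.001] mm [ 5. 97.  0.] fixedtool now [ 0.242  0.    -0.001]
```

View pics/s11c.png

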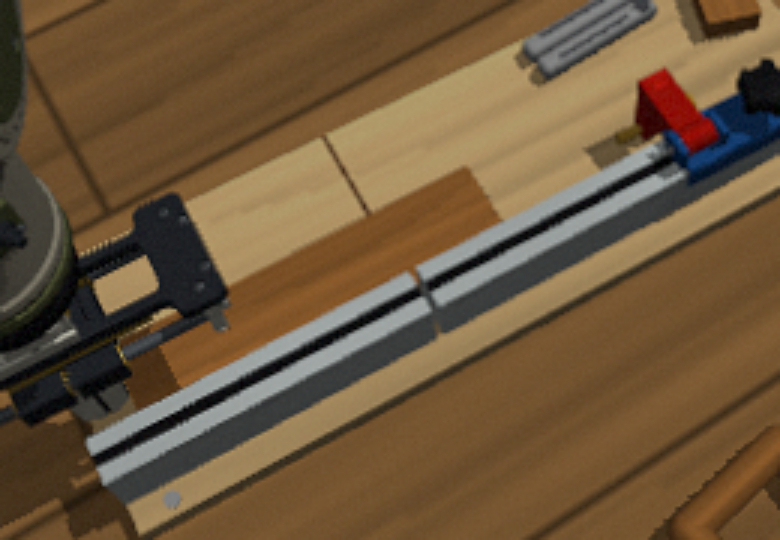

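View pics/wrist11.png

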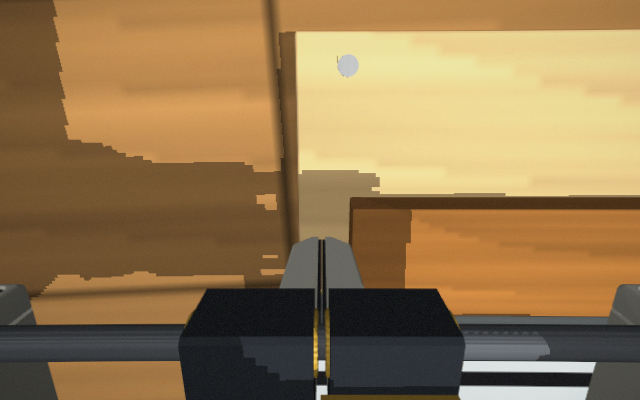

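```bash
python3 - <<'E'
from h import *
S=load("scene11");B=np.load("B.npy")
for p,x,z in(([306.7,206],-.015,.038),([316,223.5],.045,.038),([356.2,196.2],.015,.029)):
    f=lambda v:(proj(S,W(B,[[v[0],v[1],z]]))-p).ravel();r=least_squares(f,[x,.05]);print(r.x.round(4))
E
```

```text
[-0.0094  0.0116]
[0.0331 0.0085]
[0.0166 0.1102]
```

arm_command --motion '[{"slide": [0.02, 0, 0], "turn": [0, 0, 0]}, {"slide": [0.02, 0, 0], "turn": [0, 0, 0]}, {"slide": [0.02, 0, 0], "turn": [0, 0, 0]}, {"slide": [0.02, 0, 0], "turn": [0, 0, 0]}, {"slide": [0.02, 0, 0], "turn": [0, 0, 0]}]'

```text
t: 10.73
tool_pos: [0.56, -0.1604, 0.2134]
orientation: [-2.275, -2.166, 0.0]
force: [0.9, -0.3, 0.5]
opening: 0.0004
```

arm_command --motion '[{"slide": [0.02, 0, 0], "turn": [0, 0, 0]}, {"slide": [0.02, 0, 0], "turn": [0, 0, 0]}, {"slide": [0.02, 0, 0], "turn": [0, 0, 0]}, {"slide": [0.015, 0, 0], "turn": [0, 0, 0]}, {"slide": [0.008, 0, 0], "turn": [0, 0, 0]}]'

```text
t: 11.15
tool_pos: [0.5616, -0.127, 0.2134]
orientation: [-2.274, -2.167, -0.0]
force: [-0.2, -0.3, -0.6]
opening: 0.0004
```

```bash
python3 - <<'E'
from h import *
plan(.0133,-.159,.028)
from plant import robot
for n in("wrist","scene","top"):
    c=robot.read_camera(n);cv2.imwrite(f"pics/{n}12.png",c["pixels"]);np.savez(n+"12.npz",**c)
im=cv2.imread("pics/scene12.png")[150:300,200:400];cv2.imwrite("pics/s12c.png",cv2.resize(im,None,fx=4,fy=4))
E
```

```text
t 11.15 tip board mm [  12.9 -182.2   27.4] F board [-0.1 -0.3 -0.6] yaw err 0.0013 tilt [-0.0001  0.0002] open 0.0004
turn shares [-0.    -0.     0.003] then slide shares [ 0.058  0.001 -0.002] mm [ 2. 23.  1.] fixedtool now [ 0.058  0.001 -0.002]
```

View pics/s12c.png

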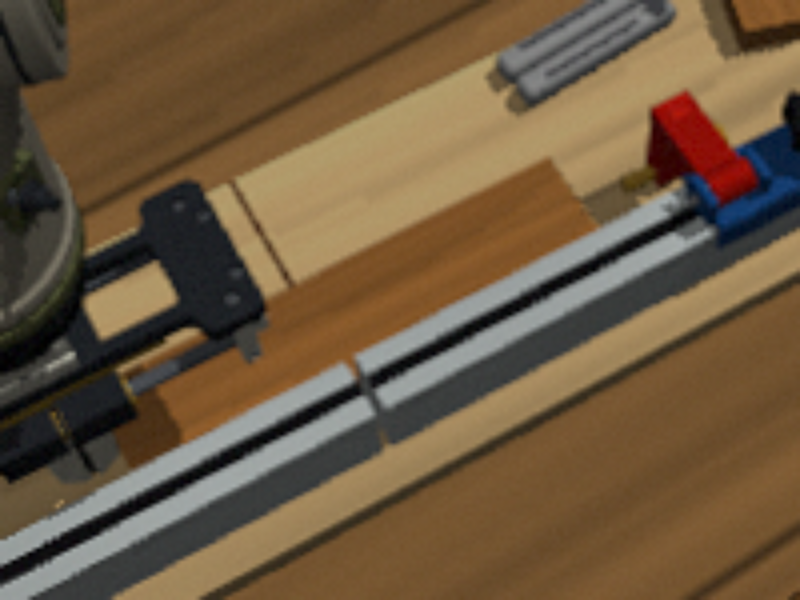

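View pics/wrist12.png

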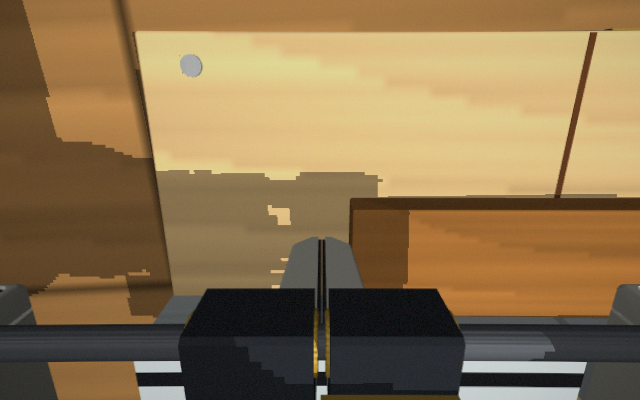

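The slat is still flush and its front edge is about 20 mm short of the brass tip (crop 555–600 vs 625). I'll close in slowly from here.

arm_command --motion '[{"slide": [0.008, 0, 0], "turn": [0, 0, 0]}, {"slide": [0.007, 0, 0], "turn": [0, 0, 0]}, {"slide": [0.006, 0, 0], "turn": [0, 0, 0]}, {"slide": [0.005, 0, 0], "turn": [0, 0, 0]}, {"slide": [0.005, 0, 0], "turn": [0, 0, 0]}]'

```text
t: 11.72
tool_pos: [0.5622, -0.1156, 0.2134]
orientation: [2.275, 2.166, -0.0]
force: [-0.2, -0.4, -0.2]
opening: 0.0008
```

arm_command --motion '[{"slide": [0.003, 0, 0], "turn": [0, 0, 0]}, {"slide": [0.003, 0, 0], "turn": [0, 0, 0]}, {"slide": [0.002, 0, 0], "turn": [0, 0, 0]}, {"slide": [0.002, 0, 0], "turn": [0, 0, 0]}, {"slide": [0.002, 0, 0], "turn": [0, 0, 0]}]'

```text
t: 12.13
tool_pos: [0.5625, -0.1109, 0.2134]
orientation: [2.275, 2.166, -0.0]
force: [0.0, -0.5, 0.3]
opening: 0.0005
```

```bash
python3 - <<'E'
from h import *
where()
from plant import robot
for n in("scene",):
    c=robot.read_camera(n);cv2.imwrite(f"pics/{n}13.png",c["pixels"]);np.savez(n+"13.npz",**c)
im=cv2.imread("pics/scene13.png")[160:230,310:410];cv2.imwrite("pics/s13c.png",cv2.resize(im,None,fx=7,fy=7,interpolation=cv2.INTER_CUBIC))
E
```

```text
t 12.13 tip board mm [  13.  -166.1   27.4] F board [ 0.  -0.5  0.3] yaw err 0.0006 tilt [ 0.0001 -0.0001] open 0.0005
```

View pics/s13c.png

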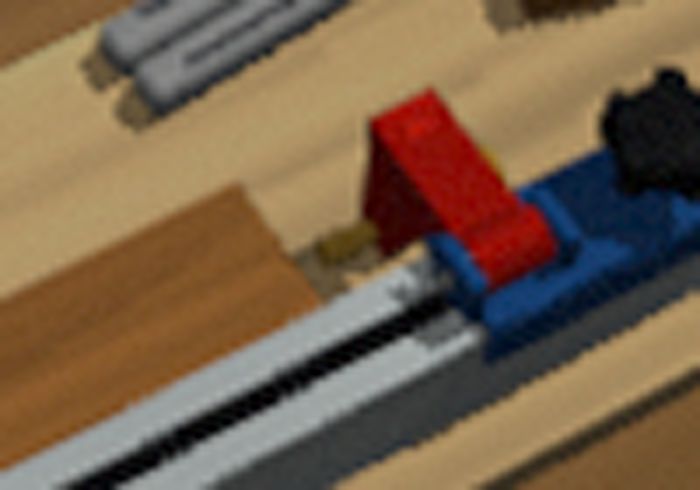

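arm_command --motion '[{"slide": [0.002, 0, 0], "turn": [0, 0, 0]}, {"slide": [0.002, 0, 0], "turn": [0, 0, 0]}, {"slide": [0.002, 0, 0], "turn": [0, 0, 0]}, {"slide": [0.002, 0, 0], "turn": [0, 0, 0]}, {"slide": [0.002, 0, 0], "turn": [0, 0, 0]}]'

```text
t: 12.6
tool_pos: [0.5626, -0.1068, 0.2134]
orientation: [2.275, 2.167, 0.0]
force: [0.4, 0.0, -0.9]
opening: 0.0008
```

```bash
python3 - <<'E'
from h import *
where()
from plant import robot
for n in("scene",):
    c=robot.read_camera(n);cv2.imwrite(f"pics/{n}14.png",c["pixels"]);np.savez(n+"14.npz",**c)
im=cv2.imread("pics/scene14.png")[160:230,310:410];cv2.imwrite("pics/s14c.png",cv2.resize(im,None,fx=7,fy=7,interpolation=cv2.INTER_CUBIC))
E
```

```text
t 12.6 tip board mm [  13.  -162.    27.4] F board [ 0.4  0.  -0.9] yaw err 0.0006 tilt [0. 0.] open 0.0008
```

View pics/s14c.png

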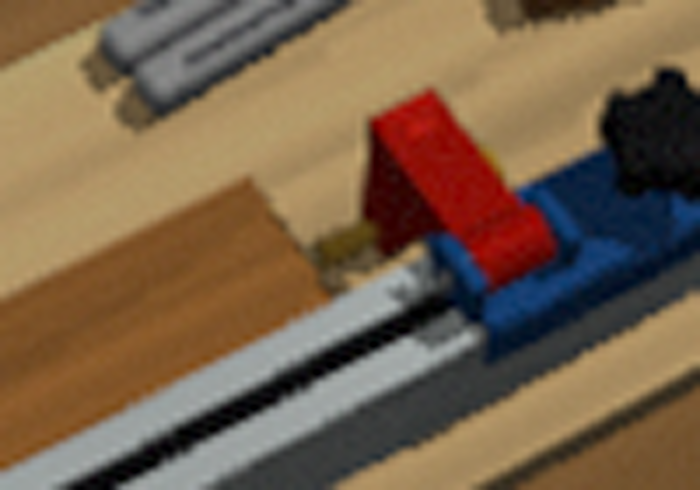

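arm_command --motion '[{"slide": [0.0015, 0, 0], "turn": [0, 0, 0]}, {"slide": [0.0015, 0, 0], "turn": [0, 0, 0]}, {"slide": [0.001, 0, 0], "turn": [0, 0, 0]}, {"slide": [0.001, 0, 0], "turn": [0, 0, 0]}, {"slide": [0, 0, 0], "turn": [0, 0, 0]}]'

```text
t: 13.07
tool_pos: [0.5627, -0.1048, 0.2134]
orientation: [-2.275, -2.167, 0.0]
force: [-0.5, 0.4, 0.7]
opening: 0.0005
```

```bash
python3 -c "
from h import *
where()"
```

```text
t 13.07 tip board mm [  12.9 -160.    27.4] F board [-0.6  0.4  0.7] yaw err 0.0007 tilt [-0.0001  0.    ] open 0.0005
```

arm_command --motion '[{"slide": [0.001, 0, 0], "turn": [0, 0, 0]}, {"slide": [0.001, 0, 0], "turn": [0, 0, 0]}, {"slide": [0, 0, 0], "turn": [0, 0, 0]}, {"slide": [0, 0, 0], "turn": [0, 0, 0]}, {"slide": [0, 0, 0], "turn": [0, 0, 0]}]'

```text
t: 13.48
tool_pos: [0.5628, -0.1041, 0.2134]
orientation: [-2.275, -2.167, -0.0]
force: [-0.4, -0.6, 0.1]
opening: 0.0003
```

```bash
python3 -c "
from h import *
where()"
```

```text
t 13.48 tip board mm [  13.  -159.2   27.4] F board [-0.4 -0.6  0.1] yaw err 0.0007 tilt [0.     0.0001] open 0.0003
```

arm_command --motion '[{"slide": [0.001, 0, 0], "turn": [0, 0, 0]}, {"slide": [0.001, 0, 0], "turn": [0, 0, 0]}, {"slide": [0, 0, 0], "turn": [0, 0, 0]}, {"slide": [0, 0, 0], "turn": [0, 0, 0]}, {"slide": [0, 0, 0], "turn": [0, 0, 0]}]'

```text
t: 13.9
tool_pos: [0.5628, -0.1033, 0.2134]
orientation: [-2.275, -2.167, -0.0]
force: [-0.4, -0.6, -0.2]
opening: 0.0002
```

```bash
python3 - <<'E'
from h import *
where()
from plant import robot
for n in("scene",):
    c=robot.read_camera(n);cv2.imwrite(f"pics/{n}15.png",c["pixels"]);np.savez(n+"15.npz",**c)
im=cv2.imread("pics/scene15.png")[160:230,310:410];cv2.imwrite("pics/s15c.png",cv2.resize(im,None,fx=7,fy=7,interpolation=cv2.INTER_CUBIC))
E
```

```text
t 13.9 tip board mm [  12.9 -158.5   27.4] F board [-0.4 -0.6 -0.2] yaw err 0.0007 tilt [-0.  0.] open 0.0002
```

View pics/s15c.png

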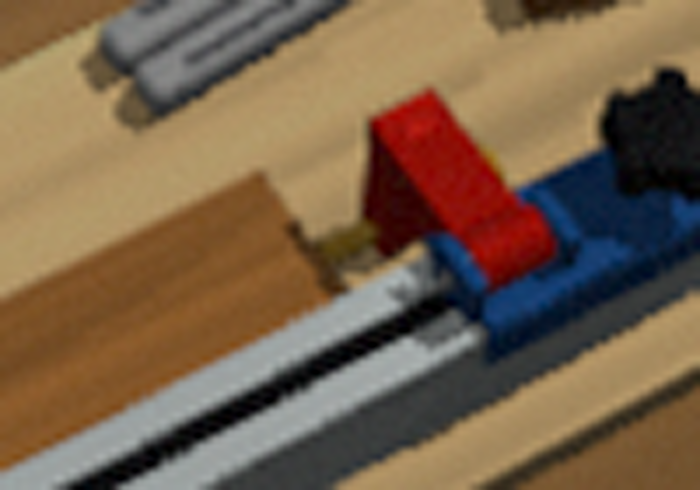

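Nearly touching: the tip's left end is at crop x≈318 and the slat edge at ≈308. I'll continue in fine steps.

arm_command --motion '[{"slide": [0.001, 0, 0], "turn": [0, 0, 0]}, {"slide": [0.001, 0, 0], "turn": [0, 0, 0]}, {"slide": [0, 0, 0], "turn": [0, 0, 0]}, {"slide": [0, 0, 0], "turn": [0, 0, 0]}, {"slide": [0, 0, 0], "turn": [0, 0, 0]}]'

```text
t: 14.37
tool_pos: [0.5628, -0.1025, 0.2134]
orientation: [-2.275, -2.167, -0.0]
force: [0.1, -0.1, -0.7]
opening: 0.0006
```

```bash
python3 -c "
from h import *
where()"
```

```text
t 14.37 tip board mm [  12.9 -157.7   27.4] F board [ 0.1 -0.1 -0.7] yaw err 0.0007 tilt [-0.      0.0001] open 0.0006
```

arm_command --motion '[{"slide": [0.001, 0, 0], "turn": [0, 0, 0]}, {"slide": [0.001, 0, 0], "turn": [0, 0, 0]}, {"slide": [0, 0, 0], "turn": [0, 0, 0]}, {"slide": [0, 0, 0], "turn": [0, 0, 0]}, {"slide": [0, 0, 0], "turn": [0, 0, 0]}]'

```text
t: 14.78
tool_pos: [0.5629, -0.1017, 0.2134]
orientation: [-2.275, -2.167, 0.0]
force: [-1.0, -0.7, 0.9]
opening: 0.0007
```

```bash
python3 -c "
from h import *
where()"
```

```text
t 14.78 tip board mm [  12.9 -156.9   27.4] F board [-0.9 -0.8  0.9] yaw err 0.0007 tilt [-0.0001  0.0001] open 0.0007
```

arm_command --motion '[{"slide": [0.001, 0, 0], "turn": [0, 0, 0]}, {"slide": [0.001, 0, 0], "turn": [0, 0, 0]}, {"slide": [0, 0, 0], "turn": [0, 0, 0]}, {"slide": [0, 0, 0], "turn": [0, 0, 0]}, {"slide": [0, 0, 0], "turn": [0, 0, 0]}]'

```text
t: 15.2
tool_pos: [0.5629, -0.1009, 0.2134]
orientation: [-2.275, -2.167, -0.0]
force: [-0.7, 0.6, 0.7]
opening: 0.0004
```

```bash
python3 -c "
from h import *
where()"
```

```text
t 15.2 tip board mm [  13.  -156.    27.4] F board [-0.7  0.6  0.7] yaw err 0.0007 tilt [-0.      0.0001] open 0.0004
```

arm_command --motion '[{"slide": [0.001, 0, 0], "turn": [0, 0, 0]}, {"slide": [0, 0, 0], "turn": [0, 0, 0]}, {"slide": [0, 0, 0], "turn": [0, 0, 0]}, {"slide": [0, 0, 0], "turn": [0, 0, 0]}, {"slide": [0, 0, 0], "turn": [0, 0, 0]}]'

```text
t: 15.62
tool_pos: [0.5629, -0.1006, 0.2134]
orientation: [2.275, 2.167, -0.0]
force: [0.0, -0.4, -0.3]
opening: 0.0007
```

```bash
python3 - <<'E'
from h import *
where()
from plant import robot
for n in("scene",):
    c=robot.read_camera(n);cv2.imwrite(f"pics/{n}16.png",c["pixels"]);np.savez(n+"16.npz",**c)
im=cv2.imread("pics/scene16.png")[160:230,310:410];cv2.imwrite("pics/s16c.png",cv2.resize(im,None,fx=7,fy=7,interpolation=cv2.INTER_CUBIC))
E
```

```text
t 15.62 tip board mm [  12.9 -155.8   27.4] F board [ 0.1 -0.4 -0.3] yaw err 0.0006 tilt [-0.     -0.0001] open 0.0007
```

View pics/s16c.png

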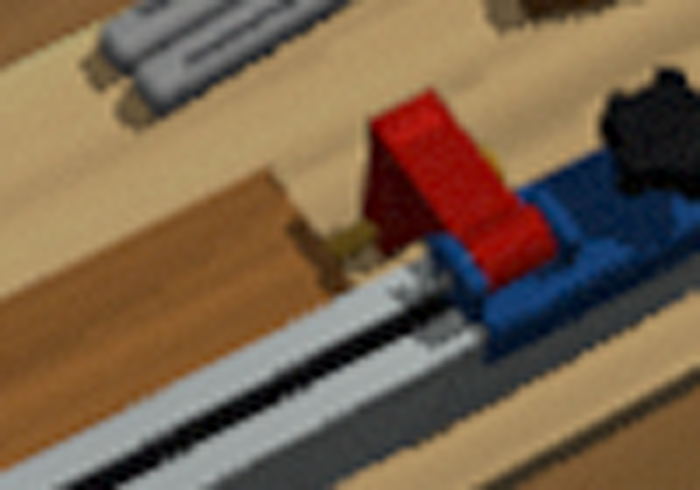

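arm_command --motion '[{"slide": [0.001, 0, 0], "turn": [0, 0, 0]}, {"slide": [0.001, 0, 0], "turn": [0, 0, 0]}, {"slide": [0, 0, 0], "turn": [0, 0, 0]}, {"slide": [0, 0, 0], "turn": [0, 0, 0]}, {"slide": [0, 0, 0], "turn": [0, 0, 0]}]'

```text
t: 16.08
tool_pos: [0.563, -0.1001, 0.2134]
orientation: [2.275, 2.166, -0.001]
force: [0.5, -5.1, -0.8]
opening: 0.0003
```

```bash
python3 -c "
from h import *
where()"
```

```text
t 16.08 tip board mm [  13.  -155.5   27.4] F board [ 0.7 -5.1 -0.8] yaw err 0.0006 tilt [ 0.0001 -0.0008] open 0.0003
```

arm_command --motion '[{"slide": [0.001, 0, 0], "turn": [0, 0, 0]}, {"slide": [0.001, 0, 0], "turn": [0, 0, 0]}, {"slide": [0, 0, 0], "turn": [0, 0, 0]}, {"slide": [0, 0, 0], "turn": [0, 0, 0]}, {"slide": [0, 0, 0], "turn": [0, 0, 0]}]'

```text
t: 16.5
tool_pos: [0.563, -0.0998, 0.2135]
orientation: [2.274, 2.165, -0.002]
force: [-0.9, -8.8, 0.3]
opening: 0.0003
```

```bash
python3 -c "
from h import *
where()"
```

```text
t 16.5 tip board mm [  13.  -155.3   27.5] F board [-0.4 -8.8  0.3] yaw err 0.0004 tilt [ 0.0001 -0.0017] open 0.0003
```

Stop felt: the force rose from about 0.5 to 8.8 N along the fence within about 1 mm of commanded travel. I'll hold for a moment.

arm_command --motion '[{"slide": [0, 0, 0], "turn": [0, 0, 0]}, {"slide": [0, 0, 0], "turn": [0, 0, 0]}, {"slide": [0, 0, 0], "turn": [0, 0, 0]}, {"slide": [0, 0, 0], "turn": [0, 0, 0]}, {"slide": [0, 0, 0], "turn": [0, 0, 0]}]'

```text
t: 16.92
tool_pos: [0.563, -0.0998, 0.2135]
orientation: [2.274, 2.165, -0.002]
force: [-0.1, -7.2, -0.7]
opening: 0.0006
```

arm_command --motion '[{"slide": [-0.002, 0, 0], "turn": [0, 0, 0]}, {"slide": [-0.01, 0, 0], "turn": [0, 0, 0]}, {"slide": [-0.03, 0, 0], "turn": [0, 0, 0]}, {"slide": [-0.03, 0, -0.02], "turn": [0, 0, 0]}, {"slide": [0, 0, -0.08], "turn": [0, 0, 0]}]'

```text
t: 17.33
tool_pos: [0.559, -0.1292, 0.2487]
orientation: [-2.27, -2.16, 0.008]
force: [-0.9, -0.2, -0.1]
opening: 0.0005
```

arm_command --motion '[{"slide": [0, 0, -0.09], "turn": [0, 0, 0]}, {"slide": [0, -0.08, -0.04], "turn": [0, 0, 0]}, {"slide": [0, -0.1, 0], "turn": [0, 0, 0]}, {"slide": [0, -0.08, 0], "turn": [0, 0, 0]}, {"slide": [0, 0, 0], "turn": [0, 0, 0]}]' --gripper 100

```text
t: 17.75
tool_pos: [0.4528, -0.1225, 0.3042]
orientation: [-2.273, -2.163, 0.004]
force: [-0.2, 0.0, -0.9]
opening: 0.0289
```

```bash
python3 - <<'E'
from h import *
plan(-.07,-.016,.028)
from plant import robot
for n in("scene","top","wrist"):
    c=robot.read_camera(n);cv2.imwrite(f"pics/{n}17.png",c["pixels"]);np.savez(n+"17.npz",**c)
im=cv2.imread("pics/scene17.png")[150:310,200:420];cv2.imwrite("pics/s17c.png",cv2.resize(im,None,fx=3.6,fy=3.6,interpolation=cv2.INTER_CUBIC))
im=cv2.imread("pics/top17.png")[140:260,220:440];cv2.imwrite("pics/t17c.png",cv2.resize(im,None,fx=3.6,fy=3.6,interpolation=cv2.INTER_CUBIC))
E
```

```text
t 17.75 tip board mm [ -96.8 -182.9  118.2] F board [-0.2  0.  -0.9] yaw err -0.0002 tilt [-0.0047  0.0014] open 0.0289
turn shares [-0.01  -0.002 -0.   ] then slide shares [0.417 0.067 0.226] mm [ 35. 165. -90.] fixedtool now [0.417 0.068 0.226]
```

View pics/s17c.png

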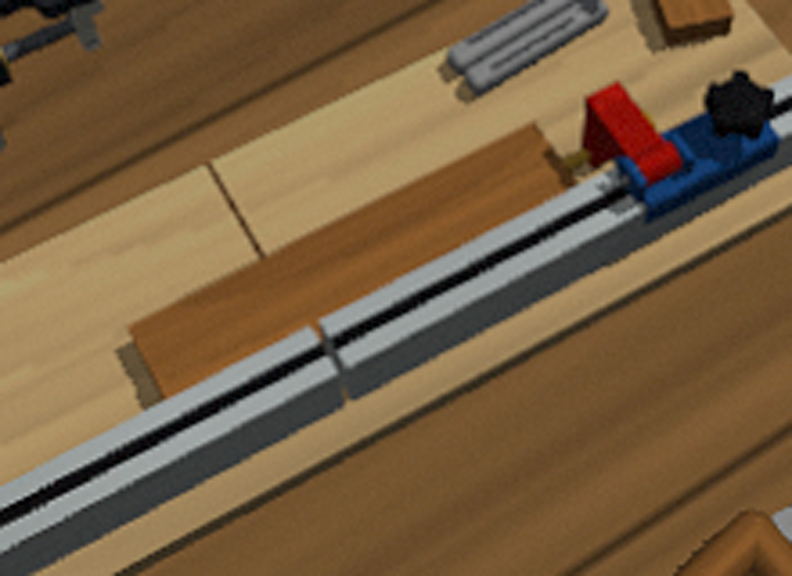

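View pics/t17c.png

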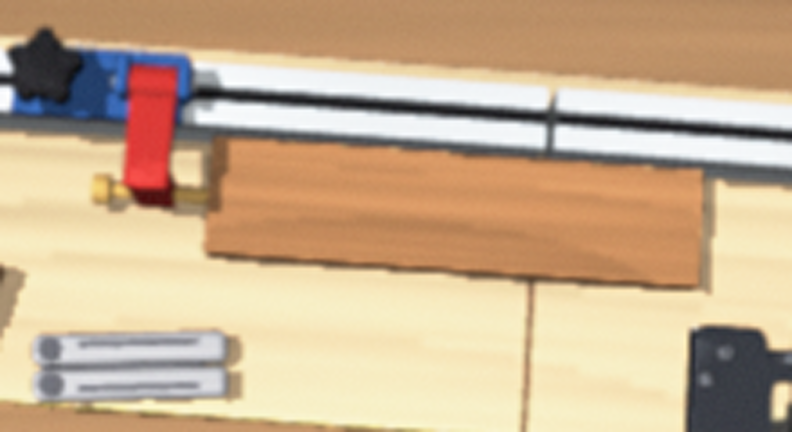

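View pics/wrist17.png

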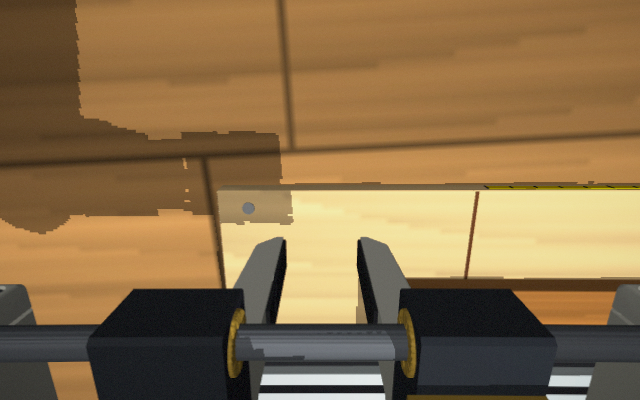

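The slat looks flush and meets the brass tip (top crop ≈ (208,195)). I'll do one gentle square-up against the fence, then a final end press.

arm_command --motion '[{"slide": [0.06, 0, 0], "turn": [0, 0, 0]}, {"slide": [0.09, 0, 0], "turn": [0, 0, 0]}, {"slide": [0.09, 0, 0], "turn": [0, 0, 0]}, {"slide": [0.09, 0.03, 0], "turn": [0, 0, 0]}, {"slide": [0.085, 0.03, 0], "turn": [0, 0, 0]}]'

```text
t: 18.32
tool_pos: [0.4912, 0.0437, 0.3063]
orientation: [2.275, 2.165, 0.002]
force: [0.6, -0.2, -0.4]
opening: 0.0747
```

arm_command --motion '[{"slide": [0, 0, 0.04], "turn": [0, 0, 0]}, {"slide": [0, 0, 0.06], "turn": [0, 0, 0]}, {"slide": [0, 0, 0.06], "turn": [0, 0, 0]}, {"slide": [0, 0, 0.05], "turn": [0, 0, 0]}, {"slide": [0, 0, 0.013], "turn": [0, 0, 0]}]'

```text
t: 18.73
tool_pos: [0.4896, 0.0422, 0.2131]
orientation: [-2.272, -2.165, 0.005]
force: [-0.7, 0.7, 0.0]
opening: 0.0927
```

```bash
python3 - <<'E'
from h import *
plan(-.025,-.016,.028)
from plant import robot
c=robot.read_camera("wrist");cv2.imwrite("pics/wrist18.png",c["pixels"])
E
```

```text
t 18.73 tip board mm [-68.2 -16.8  27.1] F board [-0.7  0.7  0. ] yaw err 0.0011 tilt [-0.0044  0.0002] open 0.0927
turn shares [-0.009 -0.     0.002] then slide shares [ 0.002  0.108 -0.002] mm [43. -1.  1.] fixedtool now [ 0.002  0.108 -0.003]
```

View pics/wrist18.png

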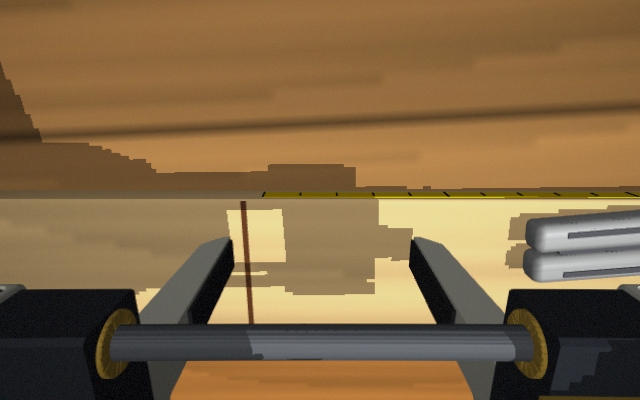

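arm_command --motion '[{"slide": [0, 0.03, 0], "turn": [0, 0, 0]}, {"slide": [0, 0.035, 0], "turn": [0, 0, 0]}, {"slide": [0, 0.025, 0], "turn": [0, 0, 0]}, {"slide": [0, 0.01, 0], "turn": [0, 0, 0]}, {"slide": [0, 0.003, 0], "turn": [0, 0, 0]}]'

```text
t: 19.2
tool_pos: [0.5323, 0.0398, 0.2175]
orientation: [2.275, 2.166, 0.001]
force: [0.0, -0.0, 0.1]
opening: 0.0933
```

```bash
python3 -c "
from h import *
where()"
```

```text
t 19.2 tip board mm [-24.3 -17.   31.5] F board [ 0.  -0.   0.1] yaw err 0.0005 tilt [0.0012 0.0001] open 0.0933
```

arm_command --motion '[{"slide": [0, 0.001, 0], "turn": [0, 0, 0]}, {"slide": [0, 0.001, 0], "turn": [0, 0, 0]}, {"slide": [0, 0.001, 0], "turn": [0, 0, 0]}, {"slide": [0, 0, 0], "turn": [0, 0, 0]}, {"slide": [0, 0, 0], "turn": [0, 0, 0]}]'

```text
t: 19.62
tool_pos: [0.532, 0.04, 0.2163]
orientation: [2.275, 2.167, 0.0]
force: [0.8, 0.2, 0.1]
opening: 0.0928
```

```bash
python3 -c "
from h import *
where()"
```

```text
t 19.62 tip board mm [-24.9 -16.9  30.3] F board [0.8 0.3 0.1] yaw err 0.0007 tilt [0. 0.] open 0.0928
```

arm_command --motion '[{"slide": [0, 0.002, 0.002], "turn": [0, 0, 0]}, {"slide": [0, 0.001, 0.002], "turn": [0, 0, 0]}, {"slide": [0, 0, 0], "turn": [0, 0, 0]}, {"slide": [0, 0, 0], "turn": [0, 0, 0]}, {"slide": [0, 0, 0], "turn": [0, 0, 0]}]'

```text
t: 20.03
tool_pos: [0.5329, 0.0399, 0.2142]
orientation: [-2.274, -2.166, 0.002]
force: [-5.9, -0.1, 2.2]
opening: 0.093
```

```bash
python3 -c "
from h import *
where()"
```

```text
t 20.03 tip board mm [-24.3 -16.9  28.2] F board [-5.9 -0.4  2.2] yaw err 0.0007 tilt [-0.0016  0.0001] open 0.093
```

arm_command --motion '[{"slide": [0, 0.001, 0], "turn": [0, 0, 0]}, {"slide": [0, 0.001, 0], "turn": [0, 0, 0]}, {"slide": [0, 0, 0], "turn": [0, 0, 0]}, {"slide": [0, 0, 0], "turn": [0, 0, 0]}, {"slide": [0, 0, 0], "turn": [0, 0, 0]}]'

```text
t: 20.45
tool_pos: [0.5332, 0.0399, 0.2142]
orientation: [-2.273, -2.165, 0.004]
force: [-9.1, -0.0, 6.8]
opening: 0.0932
```

```bash
python3 -c "
from h import *
where()"
```

```text
t 20.45 tip board mm [-24.3 -16.9  28.2] F board [-9.1 -0.5  6.8] yaw err 0.0007 tilt [-0.0032  0.0001] open 0.0932
```

arm_command --motion '[{"slide": [0, -0.01, 0], "turn": [0, 0, 0]}, {"slide": [0, -0.03, 0], "turn": [0, 0, 0]}, {"slide": [0, 0, -0.05], "turn": [0, 0, 0]}, {"slide": [0, 0, -0.08], "turn": [0, 0, 0]}, {"slide": [-0.04, 0, -0.05], "turn": [0, 0, 0]}]'

```text
t: 20.87
tool_pos: [0.5179, 0.0261, 0.2889]
orientation: [2.272, 2.168, 0.004]
force: [0.5, 0.9, 0.8]
opening: 0.0929
```

arm_command --motion '[{"slide": [-0.08, 0, 0], "turn": [0, 0, 0]}, {"slide": [-0.09, 0.02, 0], "turn": [0, 0, 0]}, {"slide": [-0.09, 0.03, 0], "turn": [0, 0, 0]}, {"slide": [-0.09, 0.04, 0], "turn": [0, 0, 0]}, {"slide": [-0.06, 0.04, 0], "turn": [0, 0, 0]}]' --gripper 0

```text
t: 21.28
tool_pos: [0.5617, -0.1449, 0.2873]
orientation: [2.274, 2.163, 0.001]
force: [0.6, 0.3, 0.5]
opening: 0.0643
```

```bash
python3 -c "
from h import *
plan(.013,-.185,.028)"
```

```text
t 21.28 tip board mm [  14.4 -200.4  101.3] F board [0.6 0.3 0.5] yaw err -0.0004 tilt [ 0.0025 -0.0017] open 0.0643
turn shares [ 0.005  0.003 -0.001] then slide shares [ 0.038 -0.004  0.183] mm [ -1.  15. -73.] fixedtool now [ 0.039 -0.004  0.183]
```

arm_command --motion '[{"slide": [0, -0.004, 0], "turn": [0, 0, 0]}, {"slide": [0, 0, 0], "turn": [0, 0, 0]}, {"slide": [0, 0, 0], "turn": [0, 0, 0]}, {"slide": [0, 0, 0.04], "turn": [0, 0, 0]}, {"slide": [0, 0, 0.05], "turn": [0, 0, 0]}]'

```text
t: 21.7
tool_pos: [0.5606, -0.1407, 0.2525]
orientation: [2.27, 2.165, 0.004]
force: [0.7, -1.5, -0.3]
opening: 0.0308
```

arm_command --motion '[{"slide": [0, 0, 0.05], "turn": [0, 0, 0]}, {"slide": [0, 0, 0.04], "turn": [0, 0, 0]}, {"slide": [0, 0, 0.003], "turn": [0, 0, 0]}, {"slide": [0.01, 0, 0], "turn": [0, 0, 0]}, {"slide": [0.015, 0, 0], "turn": [0, 0, 0]}]'

```text
t: 22.12
tool_pos: [0.5605, -0.131, 0.2145]
orientation: [2.274, 2.166, 0.001]
force: [-0.0, 0.4, -0.3]
opening: 0.0014
```

```bash
python3 -c "
from h import *
plan(.013,-.159,.0275)"
```

```text
t 22.12 tip board mm [  12.3 -186.3   28.5] F board [-0.   0.4 -0.3] yaw err 0.001 tilt [ 0.0012 -0.0004] open 0.0014
turn shares [0.002 0.001 0.002] then slide shares [0.068 0.002 0.003] mm [ 2. 27. -1.] fixedtool now [0.068 0.002 0.003]
```

arm_command --motion '[{"slide": [0.02, 0.002, 0], "turn": [0, 0, 0]}, {"slide": [0.02, 0, 0], "turn": [0, 0, 0]}, {"slide": [0.016, 0, 0], "turn": [0, 0, 0]}, {"slide": [0.006, 0, 0], "turn": [0, 0, 0]}, {"slide": [0, 0, 0], "turn": [0, 0, 0]}]'

```text
t: 22.53
tool_pos: [0.5624, -0.1059, 0.2138]
orientation: [2.273, 2.168, 0.001]
force: [-0.1, 0.0, -0.0]
opening: 0.0002
```

```bash
python3 -c "
from h import *
plan(.013,-.1558,.0275)"
```

```text
t 22.53 tip board mm [  12.8 -161.2   27.8] F board [-0.1  0.  -0. ] yaw err 0.0019 tilt [ 0.0005 -0.0001] open 0.0002
turn shares [0.001 0.    0.004] then slide shares [0.013 0.001 0.001] mm [ 0.  5. -0.] fixedtool now [0.013 0.001 0.001]
```

arm_command --motion '[{"slide": [0.003, 0, 0], "turn": [0, 0, 0]}, {"slide": [0.003, 0, 0], "turn": [0, 0, 0]}, {"slide": [0.003, 0, 0], "turn": [0, 0, 0]}, {"slide": [0.001, 0, 0], "turn": [0, 0, 0]}, {"slide": [0, 0, 0], "turn": [0, 0, 0]}]'

```text
t: 22.95
tool_pos: [0.5624, -0.103, 0.2133]
orientation: [-2.275, -2.166, 0.0]
force: [-0.6, 0.2, 0.3]
opening: 0.0003
```

```bash
python3 -c "
from h import *
plan(.013,-.1558,.0275)"
```

```text
t 22.95 tip board mm [  12.5 -158.2   27.3] F board [-0.6  0.2  0.3] yaw err 0.0005 tilt [-0.0001  0.    ] open 0.0003
turn shares [-0.     0.     0.001] then slide shares [ 0.006  0.001 -0.   ] mm [1. 2. 0.] fixedtool now [ 0.006  0.001 -0.   ]
```

arm_command --motion '[{"slide": [0.001, 0, 0], "turn": [0, 0, 0]}, {"slide": [0.001, 0, 0], "turn": [0, 0, 0]}, {"slide": [0, 0, 0], "turn": [0, 0, 0]}, {"slide": [0, 0, 0], "turn": [0, 0, 0]}, {"slide": [0, 0, 0], "turn": [0, 0, 0]}]'

```text
t: 23.37
tool_pos: [0.5624, -0.1021, 0.2134]
orientation: [2.275, 2.167, -0.0]
force: [0.9, 0.6, -0.4]
opening: 0.0007
```

```bash
python3 -c "
from h import *
plan(.013,-.1558,.0275)"
```

```text
t 23.37 tip board mm [  12.5 -157.3   27.4] F board [ 0.8  0.7 -0.4] yaw err 0.0007 tilt [-0.     -0.0001] open 0.0007
turn shares [-0.     0.     0.001] then slide shares [ 0.004  0.001 -0.   ] mm [1. 2. 0.] fixedtool now [ 0.004  0.001 -0.   ]
```

arm_command --motion '[{"slide": [0.001, 0, 0], "turn": [0, 0, 0]}, {"slide": [0.001, 0, 0], "turn": [0, 0, 0]}, {"slide": [0.001, 0, 0], "turn": [0, 0, 0]}, {"slide": [0, 0, 0], "turn": [0, 0, 0]}, {"slide": [0, 0, 0], "turn": [0, 0, 0]}]'

```text
t: 23.78
tool_pos: [0.5626, -0.1009, 0.2134]
orientation: [2.275, 2.167, 0.0]
force: [0.2, -0.4, -0.1]
opening: 0.0004
```

arm_command --motion '[{"slide": [0.001, 0, 0], "turn": [0, 0, 0]}, {"slide": [0, 0, 0], "turn": [0, 0, 0]}, {"slide": [0, 0, 0], "turn": [0, 0, 0]}, {"slide": [0, 0, 0], "turn": [0, 0, 0]}, {"slide": [0, 0, 0], "turn": [0, 0, 0]}]'

```text
t: 24.2
tool_pos: [0.5626, -0.1005, 0.2134]
orientation: [2.275, 2.166, 0.0]
force: [-0.8, -0.9, -1.1]
opening: 0.0004
```

```bash
python3 -c "
from h import *
plan(.013,-.1558,.0275)"
```

```text
t 24.2 tip board mm [  12.6 -155.8   27.4] F board [-0.7 -0.9 -1.1] yaw err 0.0006 tilt [ 0.0001 -0.0001] open 0.0004
turn shares [0.    0.    0.001] then slide shares [-0.     0.001 -0.   ] mm [ 0. -0.  0.] fixedtool now [-0.     0.001 -0.   ]
```

arm_command --motion '[{"slide": [0.001, 0, 0], "turn": [0, 0, 0]}, {"slide": [0.001, 0, 0], "turn": [0, 0, 0]}, {"slide": [0, 0, 0], "turn": [0, 0, 0]}, {"slide": [0, 0, 0], "turn": [0, 0, 0]}, {"slide": [0, 0, 0], "turn": [0, 0, 0]}]'

```text
t: 24.62
tool_pos: [0.5626, -0.1001, 0.2135]
orientation: [2.275, 2.166, -0.001]
force: [-1.1, -5.3, 0.1]
opening: 0.0001
```

```bash
python3 -c "
from h import *
where()"
```

```text
t 24.62 tip board mm [  12.6 -155.5   27.5] F board [-0.8 -5.4  0.1] yaw err 0.0005 tilt [ 0.0001 -0.0008] open 0.0001
```

arm_command --motion '[{"slide": [0.001, 0, 0], "turn": [0, 0, 0]}, {"slide": [0, 0, 0], "turn": [0, 0, 0]}, {"slide": [0, 0, 0], "turn": [0, 0, 0]}, {"slide": [0, 0, 0], "turn": [0, 0, 0]}, {"slide": [0, 0, 0], "turn": [0, 0, 0]}]'

```text
t: 25.03
tool_pos: [0.5626, -0.0999, 0.2135]
orientation: [2.275, 2.166, -0.001]
force: [-0.9, -6.3, 0.5]
opening: 0.0006
```

arm_command --motion '[{"slide": [0, 0, 0], "turn": [0, 0, 0]}, {"slide": [0, 0, 0], "turn": [0, 0, 0]}, {"slide": [0, 0, 0], "turn": [0, 0, 0]}, {"slide": [0, 0, 0], "turn": [0, 0, 0]}, {"slide": [0, 0, 0], "turn": [0, 0, 0]}]'

```text
t: 25.45
tool_pos: [0.5626, -0.1, 0.2135]
orientation: [2.275, 2.166, -0.001]
force: [-0.8, -6.1, -0.1]
opening: 0.0003
```

arm_command --motion '[{"slide": [-0.002, 0, 0], "turn": [0, 0, 0]}, {"slide": [-0.01, 0, 0], "turn": [0, 0, 0]}, {"slide": [-0.03, 0, 0], "turn": [0, 0, 0]}, {"slide": [-0.03, 0, -0.02], "turn": [0, 0, 0]}, {"slide": [0, 0, -0.08], "turn": [0, 0, 0]}]'

```text
t: 25.87
tool_pos: [0.5587, -0.1296, 0.2487]
orientation: [-2.27, -2.16, 0.008]
force: [-0.6, -0.1, -1.0]
opening: 0.0006
```

arm_command --motion '[{"slide": [0, 0, -0.09], "turn": [0, 0, 0]}, {"slide": [-0.03, -0.08, -0.06], "turn": [0, 0, 0]}, {"slide": [-0.03, -0.09, -0.02], "turn": [0, 0, 0]}, {"slide": [-0.03, -0.08, 0], "turn": [0, 0, 0]}, {"slide": [0, 0, 0], "turn": [0, 0, 0]}]'

```text
t: 26.28
tool_pos: [0.4555, -0.1608, 0.3218]
orientation: [-2.276, -2.164, 0.003]
force: [-0.7, 0.7, 0.4]
opening: 0.0004
```

```bash
python3 - <<'E'
from h import *
where()
from plant import robot
C={}
for n in("scene","top"):
    c=robot.read_camera(n);cv2.imwrite(f"pics/{n}19.png",c["pixels"]);np.savez(n+"19.npz",**c)
a=cv2.imread("pics/scene7.png")[150:215,330:430];b=cv2.imread("pics/scene19.png")[150:215,330:430]
cv2.imwrite("pics/cmp2.png",cv2.resize(np.hstack([a,b]),None,fx=4,fy=4,interpolation=cv2.INTER_CUBIC))
# carriage shift by template match of knob
t=cv2.imread("pics/scene7.png")[168:208,388:418];r=cv2.matchTemplate(cv2.imread("pics/scene19.png")[158:218,378:428],t,cv2.TM_CCOEFF_NORMED);print(cv2.minMaxLoc(r))
im=cv2.imread("pics/top19.png")[140:260,180:400];cv2.imwrite("pics/t19c.png",cv2.resize(im,None,fx=3.6,fy=3.6,interpolation=cv2.INTER_CUBIC))
E
```

```text
t 26.28 tip board mm [ -91.7 -221.4  135.8] F board [-0.8  0.6  0.4] yaw err -0.0013 tilt [-0.002  -0.0005] open 0.0004
(-0.15103554725646973, 0.9971185922622681, (20, 16), (10, 10))
```

View pics/t19c.png

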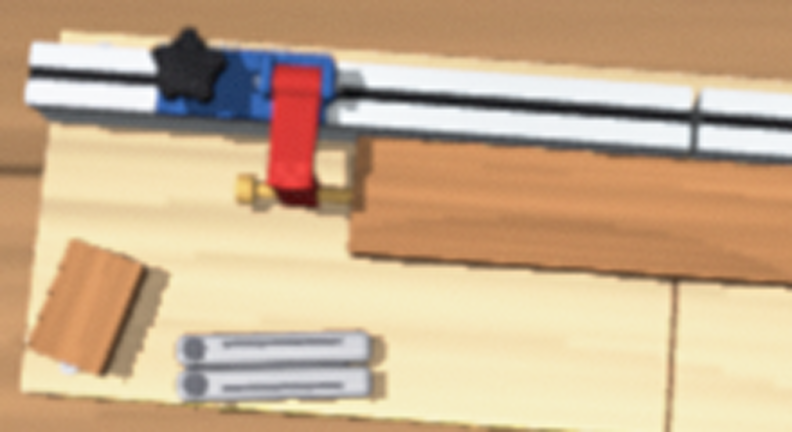

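View pics/cmp2.png

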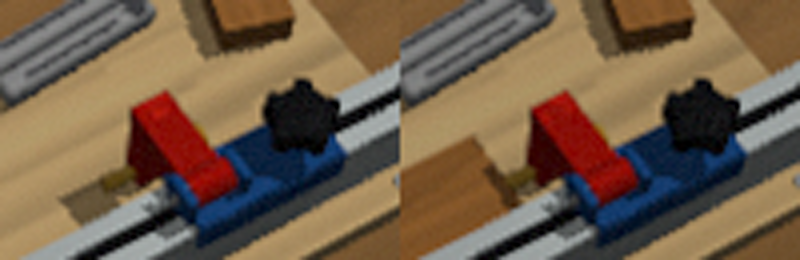

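View pics/scene19.png

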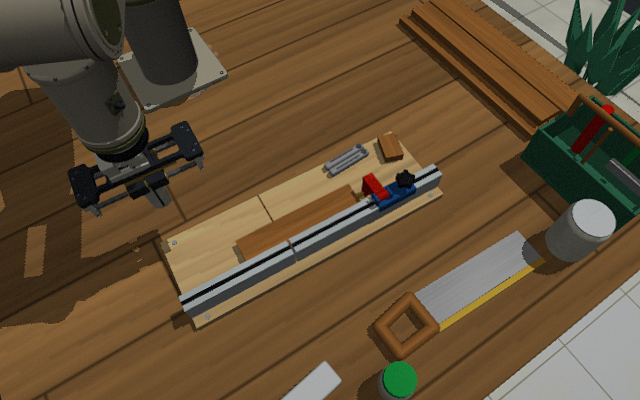

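The last pictures show the flag down, the stop not moved (knob match shift 0 px), the slat end on the brass tip (top crop (352,197)) and flush to the fence. The gripper is clear, so I'm handing in.

```bash
python3 -c "
from plant import robot
print(robot.close_job())"
```

```text
the job is handed in; nothing more can be done
None
```

The slat is set for its cut: flush along the fence, its end bearing on the brass screw tip, with the red flag fully down. I handed the job in at about 26 s, well under the 72 s limit.

- **Flag:** I pulled it over from behind on an arc and pressed it onto its hard stop with about 18 N straight down. The fingertip stopped at 80 mm, the height of the level arm's top. A rough picture fit gave 1.88 rad against the 1.75 stop, and put the hinge 5 mm from my first measurement. I put both down to pixel noise, since the carriage looked unmoved in the picture comparison.
- **Slat:** I squared it to the fence with two fingers at about 9 N, then slid it along until I felt the stop. The end pressure rose from under 1 N to 8.8 N, and I held it there about 0.4 s.
- **Recheck:** I squared it again and met the fence at the same place within 0.1 mm. Pressing the end home again at about 6 N for 0.8 s met the stop at the same place within 0.2 mm.
- **Last pictures:** The knob had not shifted in the scene view (0 px), so the stop did not move. The offcut and multi-tool look where they were, and the gripper is clear of everything. The pictures resolve only about 2 mm, so the stop contact rests on the felt force, not on the images.

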